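# Pick the guide rail from the back of a crowded shelf

### The job

The linear guide rail at the back of the blue shelf is wanted for an order, but the motor, the coupling and the relay module stand in front of it. Stand all three on the black rubber mat, then lay the rail flat in the grey order tray, and only then put the three back on the shelf, each where it stood at the start. Keep the three upright throughout and leave the carton, the can and the wrench alone.

Things in the scene. Friction and masses are not known exactly. Their poses are not given: they have to be found in the camera images.
- motor_mid (a point): Small loose stepper motor standing upright: black square body with aluminium end plates, 42 x 42 mm, 52 mm tall, a thin 5 mm shaft sticking up (tip 66 mm above its underside), 0.3 kg. Starts in the shelf's front row. Point: centre of the body, 26 mm above its underside; z up, x and y square to the side faces. Grip it across two opposite sides.
- coupling_mid (a point): Shaft coupling, free to move: an upright plain aluminium cylinder 40 mm in diameter, 54 mm tall, with a dark band round its middle, about 0.2 kg. Starts in the front row of the shelf. The point is at its centre, 27 mm above its underside; z along its axis, up.
- module_mid (a point): Relay module, free to move: an upright off-white plastic box with dark slots in its top, 50 mm deep (its x) by 30 mm wide (its y) by 60 mm tall (z), about 0.16 kg. Starts in the front row of the shelf. The point is at its centre, 30 mm above its underside. Grip it across its 30 mm width (along y).
- rail_mid (a point): The wanted part: steel guide rail lying flat, 160 mm long (y), 22 wide, 18 high, with a dark carriage fixed at mid-length: 44 mm wide (x), 58 long (y), from 10 to 34 mm above the rail's underside. 0.6 kg. Starts behind the front row, lengthwise across the shelf. Point: centre of rail and carriage, 17 mm above the underside; z up. Grip it across the carriage's 44 mm (along x).
- shelf: Blue steel shelf deck, fixed, 180 mm deep (x, to the back) by 270 wide (y). Origin: centre of its underside; deck top 12 mm above. Back and both sides have a lip 3 mm thick, 20 mm above the deck; the front (-x) is open. Motor, coupling and module stand 78 mm apart in a row 30 mm before its centre, in any order; the rail lies 26 mm behind it, too close to them for a finger between.
- mat: Black rubber mat fixed to the bench to one side (left or right), the side area: 240 mm (x) by 150 mm (y), 4 mm thick. Origin: centre of its underside.
- tray: Grey plastic order tray fixed to the bench on the other side: outside 240 mm (x) by 140 mm (y) by 28 mm high, open at the top, walls and floor 5 mm thick, so inside 230 x 130 mm. Origin: centre of its underside. Empty at the start. The rail fits flat with its length along the tray's x.
- carton: Bystander: closed cardboard box 80 x 100 x 70 mm high, loose, beyond and to the right of the shelf. Origin: centre of its underside.
- can: Bystander: plain metal can, 66 mm in diameter, 110 mm tall, loose, beyond and to the left of the shelf. Origin: centre of its underside.
- wrench: Bystander: steel wrench about 150 mm long lying flat on the bench between the shelf and the robot, loose; its length is along its x.
There are look-alikes about, which are no part of the job. Leave any white or yellow look-alike of the part that bears rail_mid alone.

How it is judged:
On the way, in this order (a step that is already met when the one before it is completed fails the run):
1. motor, coupling and module stand upright and released on the mat, the rail still lying on the shelf within 30 mm of where it was (x of motor_mid in the frame of mat between -0.12 and 0.12 m and y of motor_mid in the frame of mat between -0.075 and 0.075 m and z of motor_mid in the frame of mat below 0.035 m and angle between each of motor_mid, coupling_mid, module_mid's own z axis and vertical below 0.12 rad and linear speed of each of motor, coupling, module below 0.02 m/s and contact force between the fingers and motor below 0.2 N and x of coupling_mid in the frame of mat between -0.12 and 0.12 m and y of coupling_mid in the frame of mat between -0.075 and 0.075 m and z of coupling_mid in the frame of mat below 0.036 m and contact force between the fingers and coupling below 0.2 N and x of module_mid in the frame of mat between -0.12 and 0.12 m and y of module_mid in the frame of mat between -0.075 and 0.075 m and z of module_mid in the frame of mat below 0.039 m and contact force between the fingers and module below 0.2 N and distance of rail_mid from where it was at the start of the episode below 0.03 m), for 0.2 s.
2. the rail lies flat and released in the tray, with the other three still on the mat (x of rail_mid in the frame of tray between -0.045 and 0.045 m and y of rail_mid in the frame of tray between -0.045 and 0.045 m and z of rail_mid in the frame of tray below 0.028 m and angle between rail_mid's own z axis and vertical below 0.1 rad and linear speed of each of rail, motor, coupling, module below 0.02 m/s and contact force between the fingers and rail below 0.2 N and x of motor_mid in the frame of mat between -0.12 and 0.12 m and y of motor_mid in the frame of mat between -0.075 and 0.075 m and z of motor_mid in the frame of mat below 0.035 m and angle between each of motor_mid, coupling_mid, module_mid's own z axis and vertical below 0.12 rad and contact force between the fingers and motor below 0.2 N and x of coupling_mid in the frame of mat between -0.12 and 0.12 m and y of coupling_mid in the frame of mat between -0.075 and 0.075 m and z of coupling_mid in the frame of mat below 0.036 m and contact force between the fingers and coupling below 0.2 N and x of module_mid in the frame of mat between -0.12 and 0.12 m and y of module_mid in the frame of mat between -0.075 and 0.075 m and z of module_mid in the frame of mat below 0.039 m and contact force between the fingers and module below 0.2 N), for 0.2 s.
At the end, for the whole second after the job is handed in: The rail lies flat on the tray's floor, its centre within 45 mm of the tray's centre along and across; motor, coupling and module stand upright (within 7 degrees) on the shelf, each within 15 mm of where it stood at the start; all four released and at rest (x of rail_mid in the frame of tray between -0.045 and 0.045 m and y of rail_mid in the frame of tray between -0.045 and 0.045 m and z of rail_mid in the frame of tray below 0.028 m and angle between rail_mid's own z axis and vertical below 0.1 rad and linear speed of each of rail, motor, coupling, module below 0.02 m/s and contact force between the fingers and rail below 0.2 N and distance of each of motor_mid, coupling_mid, module_mid from where it was at the start of the episode below 0.015 m and angle between each of motor_mid, coupling_mid, module_mid's own z axis and vertical below 0.12 rad and contact force between the fingers and motor below 0.2 N and contact force between the fingers and coupling below 0.2 N and contact force between the fingers and module below 0.2 N); the robot touches nothing.
It fails at once if carton, can or wrench is shifted by more than 20 mm (distance of any of carton, can, wrench from where it was at the start of the episode above 0.02 m).
It fails at once if motor, coupling or module is tipped by more than 35 degrees (angle between any of motor_mid, coupling_mid, module_mid's own z axis and vertical above 0.6 rad).
It also fails if it takes over 136 s, if anything falls off the work surface, if the arm or the gripper's body presses on something with over 40 N, if the wrist force passes 120 N, or if a joint passes its speed limit or range.

### The arm

A 7-joint arm with a two-finger parallel gripper is mounted at the origin on the work surface. World frame = base frame: x ahead of the robot, y to its left, z up, the work surface at z = 0. Lengths are in m, angles in rad, forces in N, time in s.
With the tool pointing down it reaches from about 0.425 to 0.925 m from the base axis. Payload 6.8 kg.
Tool frame: the origin (TCP) lies midway between the tips of the shut fingers; the grasp point (between the pads) lies 19 mm behind it; z points along the fingers, y is the direction in which the jaws open and shut (so a half turn about z gives the same grasp; the last joint's range is limited). The gripper opens to 85 mm and grips with 20 to 120 N. Pads are 22 mm wide; open, the fingers measure 114 mm over their backs; the gripper's body (76 mm by 85 mm) begins 54 mm behind the grasp point. The pads swing forward as they close: fully open they stand 13 mm farther back than shut.
Start: joints at [1.089, 0.477, 0.022, 1.555, -0.011, 1.109, -0.083], TCP at [0.246, -0.628, 0.231] pointing down, gripper open.
Joint ranges: [-2.96, 2.96], [-0.34, 2.1], [-1.41, 1.46], [0.24, 2.44], [-1.37, 4.51], [0.17, 1.92], [-2.96, 2.96]. Speed limits (rad/s): [2.39, 2.39, 3.14, 3.14, 3.14, 3.14, 3.14].

### API

Orientations are given as a unit quaternion [w, x, y, z].
In Python, from station import bot gives the robot as it stands. The module is installed in compiled form; this text tells all that it offers.
- The arm moves only by the tool play_rows, never from a script. Its argument "motion" is a list of rows, each a list of 2 entries, a list of its own where there are three numbers: the shift along the tool's x, y, z as a fraction of full scale, then the turn, a rotation vector about the tool's x, y, z as a fraction of full scale. In form: [[[tx, ty, tz], [rx, ry, rz]], ...]. A call has 1 to 8 rows; each row is the pose to reach, as a shift and turn from the pose measured when the call began, along the tool's axes at that moment, turning the shorter way round; what a row does not reach only later rows make up. Full scale, the value 1, is 400 mm for a shift and 360 degrees for a turn. A row lasts 1/10 s, in which the tool goes at most 50 mm and 8.59 degrees, less where a joint would pass 70% of its speed; a pose out of reach is approached as far as the arm can. A call with a number of a shift or a turn outside -1 to 1 is refused whole. A call with a gripper value outside its range is refused whole. "fingers" is the finger opening in mm, from 0 to 85.4, set as the call begins (left out, the last holds). The fingers move at their own pace and stop on an object; "grip_force" is the grip in N (left out, the last holds). Time passes only in rows, so rows that repeat a pose let the fingers close. It gives the time, the measured TCP pose, the force and the opening at its end, in the units of the state.
- bot.get_obs(): the state, without advancing time (a new reading comes with each control period).
- bot.read_camera(name): name is "side" or "top" or "wrist"; returns a dict with "pixels" (400x640x3 uint8, red, green, blue), "range_z" (400x640 float32, m along the optical axis (not along the pixel's ray), 0 where there is no reading), "fovy" (degrees; the focal length in pixels is half the picture's height over the tangent of half this angle, whatever the lens; pixels are square), "cx", "cy" (the principal point, pixels), "pose" (4x4, takes a point from camera to world coordinates). Camera axes: x right, y down, z forward; pixel columns grow to the right and rows downward; lengths in m; the calibration is good to about 2 mm. The wrist camera is an equidistant fisheye: a pixel r from the principal point sees the ray r / f radians off the axis. A picture is of the moment at which its call begins.
- bot.hand_in(): hands the job in, once; it reports no verdict.
The state is a dict: "t": time; "q": joint angles; "joint_vel": joint speeds; "joint_torque": joint torques, N m; "eef_pos": TCP position; "tool_rot": TCP orientation; "contact_force": force on the tool from outside, world axes, zero at the start; "torque": the same for the moment, N m; "gripper_width": opening from 0.0 (shut) to 1.0 (fully open).
Only numpy, scipy, OpenCV 4.12 (cv2) and the standard library are available. Lean on these libraries where they do the work, as an engineer would, in place of code of your own. Each camera call takes 0.05 s, during which the arm holds its last target.

## Working session

There is one attempt and no reset: what is moved stays moved. The work goes in short steps, Python scripts to look and compute and a tool call to move; the robot and the scene stay as the last step left them, time stands still between calls to the robot, and variables do not carry over. Pictures are saved under pics/ and viewed, and the job is handed in when it is done.

Besides the shell and the picture viewer there is one more tool, called after "Emit:" by a JSON object that holds its "api" and its "payload". play_rows: Moves the arm, as the interface text tells. Shift numbers are shares of 400 mm and turn numbers shares of 360 degrees, none past 1 either way. Its arguments: {"type":"object","properties":{"motion":{"type":"array"},"fingers":{"type":"number"},"grip_force":{"type":"number"}},"required":["motion"]}

```bash
mkdir -p pics; cat > h.py <<'E'
import numpy as np, cv2
from station import bot
def cam(n):
    d=bot.read_camera(n); return d
def save(n,f):
    d=cam(n); cv2.imwrite('pics/'+f,d['pixels'][:,:,::-1]); np.savez('/tmp/'+n+'.npz',**d); return d
def world(d,u,v,z=None):
    f=200/np.tan(np.radians(float(d['fovy']))/2)
    r=float(d['range_z'][int(round(v)),int(round(u))]) if z is None else None
    ray=np.array([(u-float(d['cx']))/f,(v-float(d['cy']))/f,1]); P=d['pose']
    if z is None: return P[:3,:3]@(ray*r)+P[:3,3]
    w=P[:3,:3]@ray; s=(z-P[2,3])/w[2]; return P[:3,3]+s*w
E
python3 - <<'E'
from h import *
print(bot.get_obs())
for n in ['top','side','wrist']:
    d=save(n,n+'0.png'); print(n,d['fovy'],d['cx'],d['cy'],d['pose'].round(3).tolist())
E
```

```text
{'t': 0.0, 'q': array([ 1.08893786,  0.47779586,  0.02232483,  1.55646912, -0.01149016,
        1.10927813, -0.08310351]), 'joint_vel': array([-0.00259457,  0.00040353, -0.00064214, -0.00023786, -0.00140279,
       -0.00013175,  0.00025429]), 'joint_torque': array([ 4.38657898e-04, -5.96451294e+01,  1.60801146e+00, -2.81198984e+01,
        1.24627550e-02,  9.22907609e-03, -5.74571345e-06]), 'eef_pos': array([ 0.24622834, -0.62784821,  0.2303208 ]), 'tool_rot': array([-8.80022792e-04,  9.82585127e-01,  1.85810758e-01, -2.36370643e-04]), 'contact_force': array([ 0.29724416, -0.14674755,  0.26977761]), 'torque': array([ 0.00297293,  0.00665123, -0.01020505]), 'gripper_width': 1.003161038663785}
top 50.49120844864102 323.0331305403841 189.6336843203029 [[0.012, -0.994, 0.107, 0.502], [-1.0, -0.014, -0.012, 0.017], [0.014, -0.107, -0.994, 1.228], [0.0, 0.0, 0.0, 1.0]]
side 45.50873678786282 323.2306071317628 200.84168275332192 [[0.992, -0.053, 0.118, 0.499], [-0.129, -0.497, 0.858, -0.925], [0.013, -0.866, -0.5, 0.615], [0.0, 0.0, 0.0, 1.0]]
wrist 65.70646984690485 320.3825455876959 199.1360669180058 [[0.366, -0.896, -0.253, 0.309], [-0.931, -0.353, -0.097, -0.602], [-0.003, 0.271, -0.963, 0.374], [0.0, 0.0, 0.0, 1.0]]
```

View pics/top0.png

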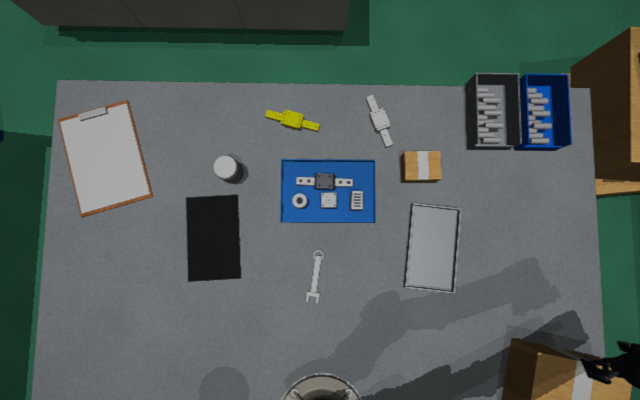

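View pics/side0.png

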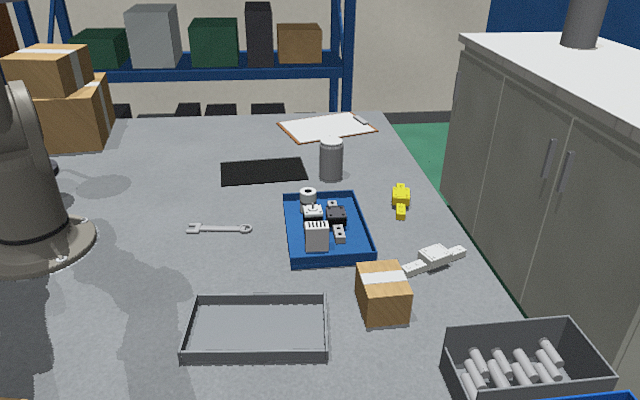

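The top view shows three rail-like things: one in the blue shelf (325,181) with steel ends and a dark carriage, a yellow one (292,120) and a white one (380,121). I choose the shelf one. The row in front of it is the coupling (300,201), motor (329,201) and module (357,200). The mat is on the left (214,238) and the tray on the right (432,247). A close crop should confirm this.

```bash
python3 - <<'E'
from h import *
d=dict(np.load('/tmp/top.npz'))
im=d['pixels'][150:232,270:390,::-1]
cv2.imwrite('pics/topcrop.png',cv2.resize(im,None,fx=6.5,fy=6.5,interpolation=cv2.INTER_CUBIC))
d=dict(np.load('/tmp/side.npz'))
im=d['pixels'][175:275,270:390,::-1]
cv2.imwrite('pics/sidecrop.png',cv2.resize(im,None,fx=5.5,fy=5.5,interpolation=cv2.INTER_CUBIC))
E
```

```text
(no output)
```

View pics/topcrop.png

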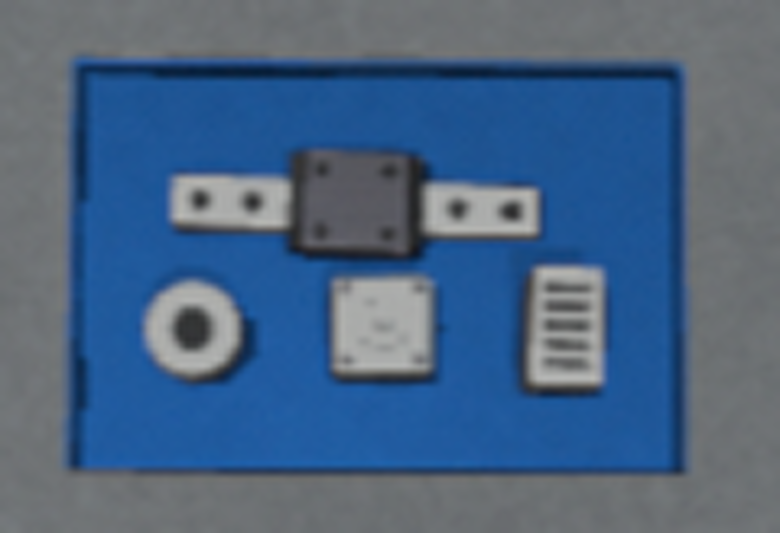

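View pics/sidecrop.png

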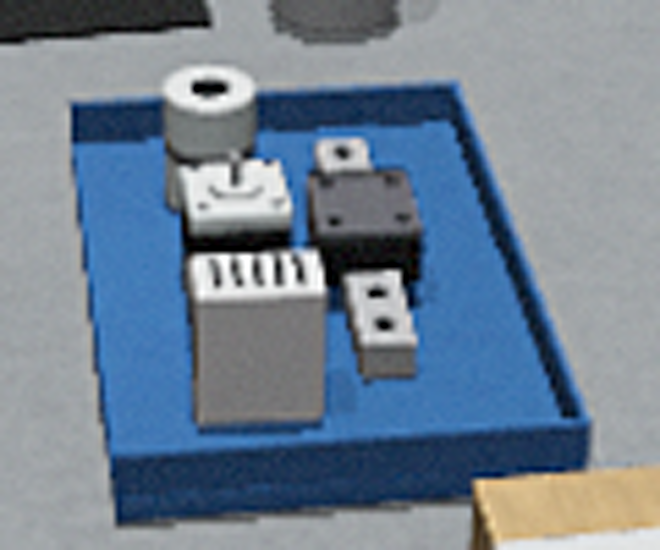

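The crops confirm the choice: a dark carriage on steel rail in the shelf, with coupling, motor and module in front. Next I measure them.

```bash
cat >> h.py <<'E'
def cloud(d):
    f=200/np.tan(np.radians(float(d['fovy']))/2)
    v,u=np.mgrid[0:400,0:640]; r=d['range_z']
    c=np.stack([(u-float(d['cx']))/f*r,(v-float(d['cy']))/f*r,r],-1)
    return c@d['pose'][:3,:3].T+d['pose'][:3,3]
def blob(W,u0,u1,v0,v1,z0,z1,name):
    P=W[v0:v1,u0:u1].reshape(-1,3); m=(P[:,2]>z0)&(P[:,2]<z1); P=P[m]
    if len(P)<4: print(name,'few',len(P)); return
    r=cv2.minAreaRect((P[:,:2]*1000).astype(np.float32))
    print(name,len(P),'rect c',np.round(r[0],1),'size',np.round(r[1],1),'ang',round(r[2],1),'mean',P.mean(0).round(4),'zmed',np.median(P[:,2]).round(4))
E
python3 - <<'E'
from h import *
d=dict(np.load('/tmp/top.npz')); W=cloud(d)
print('bench z',np.median(W[300:330,120:200,2]),'deck',np.median(W[212:219,290:365,2]))
blob(W,290,310,190,212,.055,.08,'coup')
blob(W,318,340,190,212,.055,.072,'motor')
blob(W,347,368,188,212,.062,.085,'module')
blob(W,312,338,168,192,.036,.06,'carriage')
blob(W,294,356,168,192,.022,.06,'rail')
blob(W,276,382,155,228,.006,.1,'shelf')
blob(W,180,246,190,286,.0025,.02,'mat')
blob(W,398,465,198,296,.02,.05,'tray')
blob(W,205,245,145,185,.1,.13,'can')
blob(W,395,445,145,186,.055,.09,'carton')
for p in [(188,197),(238,195),(241,278),(190,280)]: print('matc',world(d,*p,z=.004).round(3))
for p in [(318,252),(315,300)]: print('wr',world(d,*p,z=.004).round(3))
# shelf corners
for n,(x,y),z in [('FL',(70,468),.012),('FR',(684,470),.012),('BL',(77,64),.032),('BR',(682,66),.032)]: print(n,world(d,270+x/6.5-.4,150+y/6.5-.4,z=z).round(4))
for n,(x,y),z in [('coup',(194,329),.066),('mot',(384,327),.064),('mod',(567,327),.072),('car',(359,203),.046),('railL',(171,202),.03),('railR',(540,211),.03)]: print(n,world(d,270+x/6.5-.4,150+y/6.5-.4,z=z).round(4))
E
```

```text
bench z -0.0012130899207303258 deck 0.011377673886767914
coup 164 rect c [597.3  66.6] size [38.6 36.1] ang 2.3 mean [0.5973 0.0663 0.0655] zmed 0.0656
motor 234 rect c [600.4 -14.7] size [42.3 38.8] ang 0.8 mean [ 0.6    -0.0146  0.0633] zmed 0.0632
module 200 rect c [599.5 -91.3] size [28.1 49.7] ang 90.0 mean [ 0.6002 -0.0912  0.0714] zmed 0.0715
carriage 321 rect c [655.2  -6.3] size [43.9 62.3] ang 0.9 mean [ 0.6552 -0.0025  0.045 ] zmed 0.0449
rail 610 rect c [654.6  -2.2] size [ 44.4 157.1] ang 1.6 mean [ 0.6549 -0.002   0.0376] zmed 0.0408
shelf 5971 rect c [634.1 -14.7] size [295.  201.5] ang 87.1 mean [ 0.6301 -0.013   0.021 ] zmed 0.0127
mat 2713 rect c [492.3 316.2] size [271.9 187. ] ang 1.9 mean [0.4924 0.3127 0.0046] zmed 0.0043
tray 594 rect c [ 472.  -312.7] size [142.8 240.2] ang 84.3 mean [ 0.469  -0.3144  0.0266] zmed 0.0268
can 416 rect c [680.9 264.3] size [60.2 59.6] ang 24.9 mean [0.6804 0.2635 0.1087] zmed 0.1089
carton 1072 rect c [ 699.3 -274.2] size [ 80.6 101.3] ang 1.4 mean [ 0.6988 -0.2726  0.0696] zmed 0.0697
matc [0.607 0.391 0.004]
matc [0.615 0.247 0.004]
matc [0.379 0.231 0.004]
matc [0.371 0.374 0.004]
wr [0.454 0.014 0.004]
wr [0.32  0.02  0.004]
FL [0.5391 0.1223 0.012 ]
FR [ 0.5417 -0.1481  0.012 ]
BL [0.7155 0.1216 0.032 ]
BR [ 0.7186 -0.1446  0.032 ]
coup [0.5967 0.0666 0.066 ]
mot [ 0.5989 -0.0137  0.064 ]
mod [ 0.5992 -0.0906  0.072 ]
car [ 0.654  -0.0028  0.046 ]
railL [0.6553 0.0793 0.03  ]
railR [ 0.6536 -0.0824  0.03  ]
```

```bash
cat >> h.py <<'E'
from scipy.spatial.transform import Rotation as Ro
def plan(*targets):
    "targets (x,y,z,yaw): tool down, tool x at yaw"
    o=bot.get_obs(); w=o['tool_rot']; R=Ro.from_quat([w[1],w[2],w[3],w[0]]); p=o['eef_pos']
    xa=R.as_matrix()[:,0]
    print('t',round(o['t'],2),'p',p.round(4),'yaw',round(np.arctan2(xa[1],xa[0]),4),'w',round(o['gripper_width'],3),'F',o['contact_force'].round(1),'q',o['q'].round(2))
    for x,y,z,yaw in targets:
        T=Ro.from_euler('z',yaw)*Ro.from_euler('x',np.pi)
        print((x,y,z,yaw),'->',(R.inv().apply(np.array([x,y,z])-p)/.4).round(3).tolist(),((R.inv()*T).as_rotvec()/(2*np.pi)).round(4).tolist())
E
python3 - <<'E'
from h import *
plan((.45,-.35,.23,.01),(.599,-.0145,.20,.01))
E
```

```text
t 0.15 p [ 0.2463 -0.628   0.2305] yaw 0.3737 w 1.001 F [ 0.4 -0.3  0.3] q [ 1.09  0.48  0.02  1.56 -0.01  1.11 -0.08]
(0.45, -0.35, 0.23, 0.01) -> [0.728, -0.461, 0.002] [-0.0002, 0.0001, 0.0579]
(0.599, -0.0145, 0.2, 0.01) -> [1.381, -1.106, 0.078] [-0.0002, 0.0001, 0.0579]
```

Emit:
{"api": "play_rows", "payload": {"motion": [[[0.728,-0.461,0],[0,0,0.058]],[[0.728,-0.461,0],[0,0,0.058]],[[0.728,-0.461,0],[0,0,0.058]],[[0.728,-0.461,0],[0,0,0.058]],[[0.728,-0.461,0],[0,0,0.058]],[[0.728,-0.461,0],[0,0,0.058]],[[0.728,-0.461,0],[0,0,0.058]],[[0.728,-0.461,0],[0,0,0.058]]], "fingers": 65, "grip_force": 40}}

```text
t: 0.95
eef_pos: [0.455, -0.3427, 0.2307]
tool_rot: [-0.002, 1.0, 0.01, 0.001]
contact_force: [-0.4, -0.3, 0.3]
gripper_width: 0.761
```

```bash
python3 - <<'E'
from h import *
plan((.599,-.0145,.20,.01))
E
```

```text
t 0.95 p [ 0.455  -0.3427  0.2307] yaw 0.0209 w 0.761 F [-0.4 -0.3  0.3] q [ 0.57  0.31 -0.03  1.81  0.01  1.03 -1.02]
(0.599, -0.0145, 0.2, 0.01) -> [0.377, -0.812, 0.081] [-0.0007, -0.0002, 0.0017]
```

Emit:
{"api": "play_rows", "payload": {"motion": [[[0.377,-0.812,0.081],[0,0,0.002]],[[0.377,-0.812,0.081],[0,0,0.002]],[[0.377,-0.812,0.081],[0,0,0.002]],[[0.377,-0.812,0.081],[0,0,0.002]],[[0.377,-0.812,0.081],[0,0,0.002]],[[0.377,-0.812,0.081],[0,0,0.002]],[[0.377,-0.812,0.081],[0,0,0.002]],[[0.377,-0.812,0.081],[0,0,0.002]]]}}

```text
t: 1.75
eef_pos: [0.6002, -0.0084, 0.1994]
tool_rot: [-0.004, 1.0, 0.008, 0.001]
contact_force: [-1.2, 0.1, -0.1]
gripper_width: 0.761
```

```bash
python3 - <<'E'
from h import *
plan((.599,-.0145,.023,.01))
d=save('wrist','w1.png')
E
```

```text
t 1.75 p [ 0.6002 -0.0084  0.1994] yaw 0.015 w 0.761 F [-1.2  0.1 -0.1] q [ 0.05  0.39 -0.18  1.76  0.07  0.99 -1.71]
(0.599, -0.0145, 0.023, 0.01) -> [-0.004, 0.019, 0.441] [-0.0012, -0.0002, 0.0008]
```

View pics/w1.png

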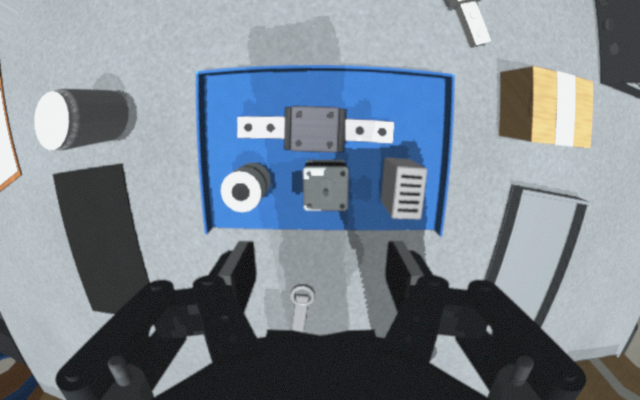

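The wrist view shows the motor at (326,185), the coupling at (241,190), the module at (405,190) and the carriage at (315,128), which agrees with the top measurement. Descending on the motor.

Emit:
{"api": "play_rows", "payload": {"motion": [[[-0.004,0.019,0.08],[-0.001,0,0.001]],[[-0.004,0.019,0.18],[-0.001,0,0.001]],[[-0.004,0.019,0.27],[-0.001,0,0.001]],[[-0.004,0.019,0.35],[-0.001,0,0.001]],[[-0.004,0.019,0.41],[-0.001,0,0.001]],[[-0.004,0.019,0.44],[-0.001,0,0.001]],[[-0.004,0.019,0.44],[-0.001,0,0.001]],[[-0.004,0.019,0.44],[-0.001,0,0.001]]]}}

```text
t: 2.6
eef_pos: [0.5998, -0.014, 0.0236]
tool_rot: [-0.001, 1.0, 0.005, 0.001]
contact_force: [0.3, -0.3, 0.1]
gripper_width: 0.759
```

Emit:
{"api": "play_rows", "payload": {"motion": [[[0,0,0],[0,0,0]],[[0,0,0],[0,0,0]],[[0,0,0],[0,0,0]],[[0,0,0],[0,0,0]],[[0,0,0],[0,0,0]]], "fingers": 20}}

```text
t: 3.1
eef_pos: [0.6007, -0.0138, 0.0249]
tool_rot: [-0.001, 1.0, 0.005, 0.002]
contact_force: [-0.7, 1.0, 6.8]
gripper_width: 0.489
```

```bash
python3 - <<'E'
from h import *
plan((.599,-.0145,.145,.01))
save('side','s1.png')
E
```

```text
t 3.1 p [ 0.6007 -0.0138  0.0249] yaw 0.0097 w 0.489 F [-0.7  1.   6.8] q [ 0.03  0.62 -0.15  1.87  0.14  0.65 -1.76]
(0.599, -0.0145, 0.145, 0.01) -> [-0.003, 0.001, -0.3] [-0.0003, -0.0007, -0.0]
```

View pics/s1.png

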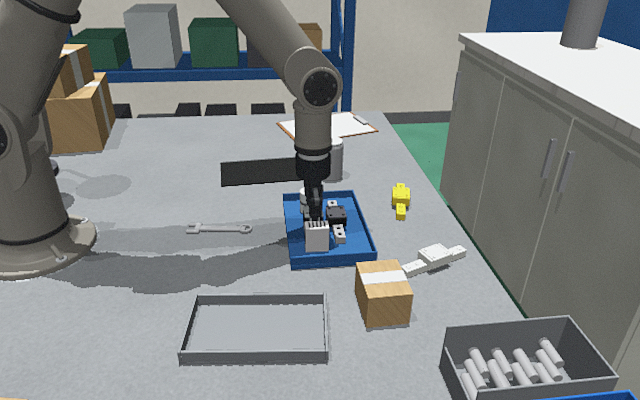

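The arm is on the motor, between its neighbours; the opening of 41.8 mm matches the 42 mm body. Lifting.

Emit:
{"api": "play_rows", "payload": {"motion": [[[0,0,-0.02],[0,0,0]],[[0,0,-0.06],[0,0,0]],[[0,0,-0.12],[0,0,0]],[[0,0,-0.19],[0,0,0]],[[0,0,-0.26],[0,0,0]],[[0,0,-0.3],[0,0,0]],[[0,0,-0.3],[0,0,0]],[[0,0,-0.3],[0,0,0]]]}}

```text
t: 3.95
eef_pos: [0.5998, -0.0142, 0.145]
tool_rot: [-0.001, 1.0, 0.005, 0.002]
contact_force: [0.6, -0.9, -3.7]
gripper_width: 0.488
```

```bash
python3 - <<'E'
from h import *
plan((.493,.311,.145,.01),(.558,.315,.145,.01))
E
```

```text
t 3.95 p [ 0.5998 -0.0142  0.145 ] yaw 0.0096 w 0.488 F [ 0.6 -0.9 -3.7] q [ 0.05  0.45 -0.17  1.81  0.1   0.88 -1.73]
(0.493, 0.311, 0.145, 0.01) -> [-0.259, -0.816, 0.0] [-0.0002, -0.0007, -0.0001]
(0.558, 0.315, 0.145, 0.01) -> [-0.097, -0.824, 0.001] [-0.0002, -0.0007, -0.0001]
```

Emit:
{"api": "play_rows", "payload": {"motion": [[[-0.01,-0.06,0],[0,0,0]],[[-0.02,-0.16,0],[0,0,0]],[[-0.035,-0.28,0],[0,0,0]],[[-0.05,-0.4,0],[0,0,0]],[[-0.065,-0.52,0],[0,0,0]],[[-0.08,-0.64,0],[0,0,0]],[[-0.09,-0.75,0],[0,0,0]],[[-0.097,-0.82,0],[0,0,0]]]}}

```text
t: 4.75
eef_pos: [0.5553, 0.3175, 0.1437]
tool_rot: [-0.001, 1.0, 0.007, 0.001]
contact_force: [0.1, -0.4, -2.8]
gripper_width: 0.482
```

```bash
python3 - <<'E'
from h import *
plan((.558,.315,.0175,.01))
E
```

```text
t 4.75 p [0.5553 0.3175 0.1437] yaw 0.0139 w 0.482 F [ 0.1 -0.4 -2.8] q [-0.45  0.52 -0.23  1.71  0.14  0.93 -2.29]
(0.558, 0.315, 0.0175, 0.01) -> [0.006, 0.007, 0.315] [-0.0003, -0.0002, 0.0006]
```

Emit:
{"api": "play_rows", "payload": {"motion": [[[0.006,0.007,0.05],[0,0,0]],[[0.006,0.007,0.13],[0,0,0]],[[0.006,0.007,0.21],[0,0,0]],[[0.006,0.007,0.27],[0,0,0]],[[0.006,0.007,0.3],[0,0,0]],[[0.006,0.007,0.315],[0,0,0]],[[0.006,0.007,0.315],[0,0,0]],[[0.006,0.007,0.315],[0,0,0]]]}}

```text
t: 5.55
eef_pos: [0.5584, 0.3153, 0.0182]
tool_rot: [-0.001, 1.0, 0.007, 0.001]
contact_force: [-0.4, -0.2, -3.4]
gripper_width: 0.486
```

Emit:
{"api": "play_rows", "payload": {"motion": [[[0,0,0],[0,0,0]],[[0,0,0],[0,0,0]],[[0,0,0],[0,0,0]],[[0,0,0],[0,0,0]],[[0,0,0],[0,0,0]]], "fingers": 65}}

```text
t: 6.05
eef_pos: [0.5584, 0.3154, 0.0183]
tool_rot: [-0.001, 1.0, 0.007, 0.001]
contact_force: [0.1, -0.8, 0.0]
gripper_width: 0.763
```

```bash
python3 - <<'E'
from h import *
plan((.558,.315,.18,.01))
save('side','s2.png')
E
```

```text
t 6.05 p [0.5584 0.3154 0.0183] yaw 0.0139 w 0.763 F [ 0.1 -0.8  0. ] q [-0.46  0.68 -0.2   1.77  0.19  0.7  -2.33]
(0.558, 0.315, 0.18, 0.01) -> [-0.0, -0.0, -0.404] [-0.0005, -0.0004, 0.0006]
```

View pics/s2.png

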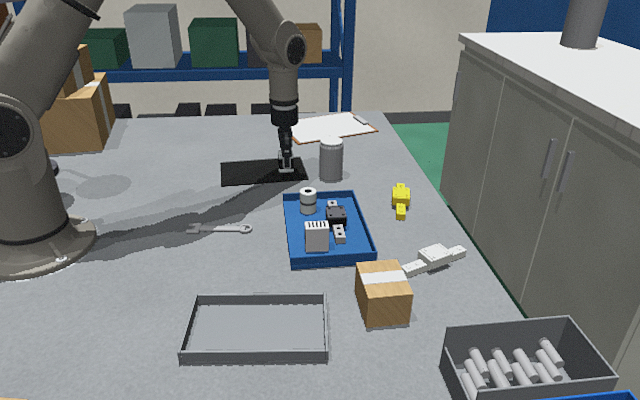

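The motor is standing on the mat at (287,165). Retreating up and over to the coupling.

Emit:
{"api": "play_rows", "payload": {"motion": [[[0,0,-0.06],[0,0,0]],[[0,0,-0.16],[0,0,0]],[[0,0,-0.27],[0,0,0]],[[0,0.04,-0.36],[0,0,0]],[[0.02,0.14,-0.4],[0,0,0]],[[0.04,0.26,-0.4],[0,0,0]],[[0.06,0.38,-0.4],[0,0,0]],[[0.08,0.5,-0.4],[0,0,0]]]}}

```text
t: 6.9
eef_pos: [0.5929, 0.1136, 0.1782]
tool_rot: [-0.001, 1.0, 0.007, 0.002]
contact_force: [0.9, -0.4, -0.2]
gripper_width: 0.76
```

```bash
python3 - <<'E'
from h import *
plan((.597,.0665,.14,.01),(.597,.0665,.024,.01))
save('top','t2.png')
E
```

```text
t 6.9 p [0.5929 0.1136 0.1782] yaw 0.0142 w 0.76 F [ 0.9 -0.4 -0.2] q [-0.14  0.42 -0.2   1.78  0.1   0.95 -1.94]
(0.597, 0.0665, 0.14, 0.01) -> [0.008, 0.118, 0.095] [-0.0005, -0.0005, 0.0007]
(0.597, 0.0665, 0.024, 0.01) -> [0.007, 0.119, 0.385] [-0.0005, -0.0005, 0.0007]
```

View pics/t2.png

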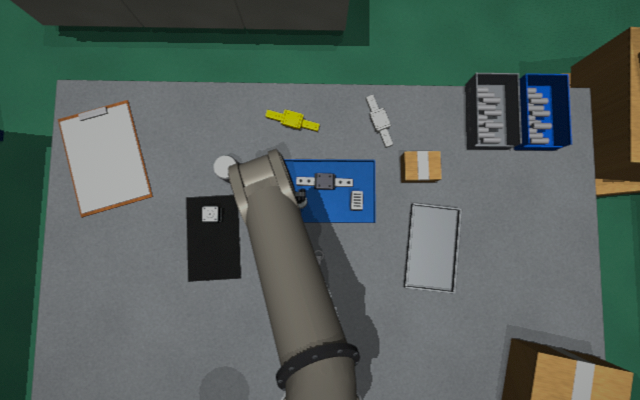

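The motor stands on the mat at (210,214), upright. Now the coupling.

Emit:
{"api": "play_rows", "payload": {"motion": [[[0.008,0.07,0.03],[0,0,0]],[[0.008,0.118,0.07],[0,0,0]],[[0.008,0.119,0.1],[0,0,0.001]],[[0.008,0.119,0.19],[0,0,0.001]],[[0.008,0.119,0.28],[0,0,0.001]],[[0.008,0.119,0.35],[0,0,0.001]],[[0.008,0.119,0.385],[0,0,0.001]],[[0.008,0.119,0.385],[0,0,0.001]]]}}

```text
t: 7.75
eef_pos: [0.5971, 0.0551, 0.0222]
tool_rot: [0.002, 1.0, -0.001, -0.0]
contact_force: [0.0, 0.8, -0.8]
gripper_width: 0.761
```

Emit:
{"api": "play_rows", "payload": {"motion": [[[0,0,0],[0,0,0]],[[0,0,0],[0,0,0]],[[0,0,0],[0,0,0]],[[0,0,0],[0,0,0]],[[0,0,0],[0,0,0]],[[0,0,0],[0,0,0]]], "fingers": 20}}

```text
t: 8.35
eef_pos: [0.5984, 0.0563, 0.0239]
tool_rot: [0.001, 1.0, -0.001, 0.001]
contact_force: [-1.1, 4.5, 7.6]
gripper_width: 0.46
```

Emit:
{"api": "play_rows", "payload": {"motion": [[[0,0,-0.02],[0,0,0]],[[0,0,-0.06],[0,0,0]],[[0,0,-0.12],[0,0,0]],[[0,0,-0.19],[0,0,0]],[[0,0,-0.26],[0,0,0]],[[0,0,-0.3],[0,0,0]],[[0,0,-0.3],[0,0,0]],[[0,0,-0.3],[0,0,0]]]}}

```text
t: 9.15
eef_pos: [0.5977, 0.0558, 0.1441]
tool_rot: [0.001, 1.0, -0.001, 0.001]
contact_force: [-0.1, -0.5, -3.3]
gripper_width: 0.459
```

```bash
python3 - <<'E'
from h import *
plan((.488,.31,.15,.01))
E
```

```text
t 9.15 p [0.5977 0.0558 0.1441] yaw -0.0022 w 0.459 F [-0.1 -0.5 -3.3] q [-0.06  0.46 -0.18  1.81  0.11  0.88 -1.86]
(0.488, 0.31, 0.15, 0.01) -> [-0.276, -0.635, -0.017] [0.0004, -0.0005, -0.0019]
```

The coupling is held (39 mm), but the tool arrived 11 mm off in y. I had planned while the arm was still moving, so from now on I plan only when it is settled. The coupling's home TCP stays (.598, .0665).

Emit:
{"api": "play_rows", "payload": {"motion": [[[-0.02,-0.05,0],[0,0,-0.002]],[[-0.06,-0.14,0],[0,0,-0.002]],[[-0.11,-0.25,0],[0,0,-0.002]],[[-0.16,-0.36,0],[0,0,-0.002]],[[-0.21,-0.48,0],[0,0,-0.002]],[[-0.25,-0.58,0],[0,0,-0.002]],[[-0.276,-0.635,0],[0,0,-0.002]],[[-0.276,-0.635,0],[0,0,-0.002]]]}}

```text
t: 9.95
eef_pos: [0.4834, 0.3154, 0.1419]
tool_rot: [0.001, 1.0, 0.01, -0.0]
contact_force: [-0.6, 0.1, -2.8]
gripper_width: 0.46
```

```bash
python3 - <<'E'
from h import *
save('side','s3.png')
plan((.488,.31,.0170,.01))
E
```

```text
t 10.0 p [0.4851 0.3123 0.1418] yaw 0.0159 w 0.464 F [ 0.8 -1.4 -2.2] q [-0.48  0.43 -0.26  1.86  0.14  0.87 -2.36]
(0.488, 0.31, 0.017, 0.01) -> [0.007, 0.005, 0.312] [0.0005, -0.0, 0.0009]
```

View pics/s3.png

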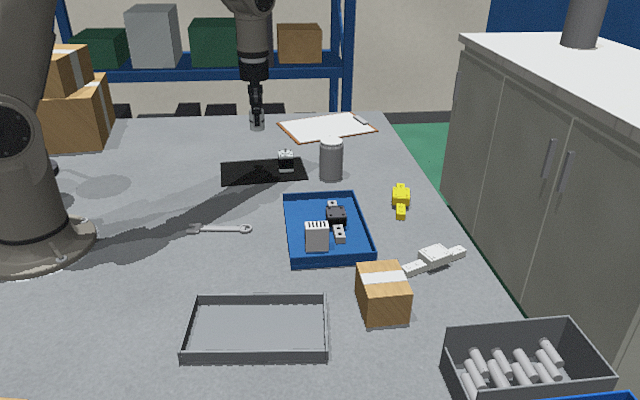

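The coupling hangs upright in the jaws at (257,122) and the motor stands at (286,160). Lowering.

Emit:
{"api": "play_rows", "payload": {"motion": [[[0.006,0.005,0.05],[0,0,0]],[[0.006,0.005,0.13],[0,0,0]],[[0.006,0.005,0.21],[0,0,0]],[[0.006,0.005,0.27],[0,0,0]],[[0.006,0.005,0.3],[0,0,0]],[[0.006,0.005,0.312],[0,0,0]],[[0.006,0.005,0.312],[0,0,0]],[[0.006,0.005,0.312],[0,0,0]]]}}

```text
t: 10.8
eef_pos: [0.4884, 0.3102, 0.0179]
tool_rot: [0.001, 1.0, 0.008, 0.001]
contact_force: [0.4, -0.3, -2.4]
gripper_width: 0.461
```

Emit:
{"api": "play_rows", "payload": {"motion": [[[0,0,0],[0,0,0]],[[0,0,0],[0,0,0]],[[0,0,0],[0,0,0]],[[0,0,0],[0,0,0]],[[0,0,0],[0,0,0]]], "fingers": 62}}

```text
t: 11.3
eef_pos: [0.4885, 0.3103, 0.018]
tool_rot: [0.001, 1.0, 0.008, 0.001]
contact_force: [0.9, 0.0, -0.1]
gripper_width: 0.725
```

Emit:
{"api": "play_rows", "payload": {"motion": [[[0,0,-0.06],[0,0,0]],[[0,0,-0.16],[0,0,0]],[[0,0,-0.27],[0,0,0]],[[0,0,-0.36],[0,0,0]],[[0,0.05,-0.4],[0,0,0]],[[0,0.1,-0.4],[0,0,0]],[[0,0.1,-0.4],[0,0,0]],[[0,0.1,-0.4],[0,0,0]]]}}

```text
t: 12.1
eef_pos: [0.4887, 0.2706, 0.178]
tool_rot: [0.001, 1.0, 0.007, 0.001]
contact_force: [0.7, 0.5, 0.3]
gripper_width: 0.726
```

```bash
python3 - <<'E'
from h import *
d=save('side','s4.png')
plan((.599,-.091,.175,.01))
E
```

```text
t 12.15 p [0.4885 0.2713 0.1779] yaw 0.0158 w 0.726 F [ 0.4  0.7 -0.1] q [-0.41  0.36 -0.26  1.88  0.12  0.92 -2.28]
(0.599, -0.091, 0.175, 0.01) -> [0.262, 0.91, 0.009] [0.0003, -0.0002, 0.0009]
```

View pics/s4.png

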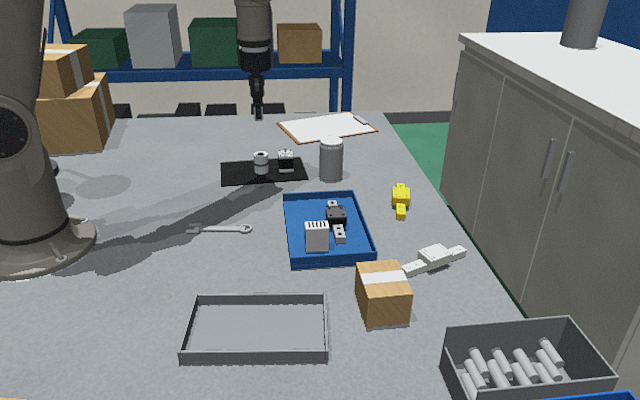

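The coupling (261,160) and motor (286,160) both stand upright on the mat. Next the module.

Emit:
{"api": "play_rows", "payload": {"motion": [[[0.03,0.12,0.009],[0,0,0.001]],[[0.07,0.24,0.009],[0,0,0.001]],[[0.11,0.36,0.009],[0,0,0.001]],[[0.15,0.48,0.009],[0,0,0.001]],[[0.18,0.6,0.009],[0,0,0.001]],[[0.21,0.72,0.009],[0,0,0.001]],[[0.24,0.84,0.009],[0,0,0.001]],[[0.262,0.91,0.009],[0,0,0.001]]]}}

```text
t: 12.95
eef_pos: [0.5996, -0.095, 0.1744]
tool_rot: [0.002, 1.0, 0.003, 0.0]
contact_force: [0.3, 1.2, -0.3]
gripper_width: 0.723
```

Emit:
{"api": "play_rows", "payload": {"motion": [[[0,0,0],[0,0,0]],[[0,0,0],[0,0,0]]]}}

```text
t: 13.15
eef_pos: [0.5997, -0.0947, 0.1735]
tool_rot: [0.001, 1.0, 0.003, -0.0]
contact_force: [0.4, 0.4, 0.0]
gripper_width: 0.727
```

```bash
python3 - <<'E'
from h import *
plan((.5992,-.091,.026,.01))
E
```

```text
t 13.15 p [ 0.5997 -0.0947  0.1735] yaw 0.0058 w 0.727 F [0.4 0.4 0. ] q [ 0.14  0.43 -0.12  1.77  0.06  0.94 -1.57]
(0.5992, -0.091, 0.026, 0.01) -> [-0.001, -0.01, 0.369] [0.0004, 0.0, -0.0007]
```

Emit:
{"api": "play_rows", "payload": {"motion": [[[-0.001,-0.01,0.06],[0,0,-0.001]],[[-0.001,-0.01,0.15],[0,0,-0.001]],[[-0.001,-0.01,0.23],[0,0,-0.001]],[[-0.001,-0.01,0.3],[0,0,-0.001]],[[-0.001,-0.01,0.345],[0,0,-0.001]],[[-0.001,-0.01,0.369],[0,0,-0.001]],[[-0.001,-0.01,0.369],[0,0,-0.001]],[[-0.001,-0.01,0.369],[0,0,-0.001]]]}}

```text
t: 13.95
eef_pos: [0.5998, -0.0899, 0.0266]
tool_rot: [0.001, 1.0, 0.007, 0.0]
contact_force: [-0.5, -0.5, 0.0]
gripper_width: 0.725
```

Emit:
{"api": "play_rows", "payload": {"motion": [[[0,0,0],[0,0,0]],[[0,0,0],[0,0,0]],[[0,0,0],[0,0,0]],[[0,0,0],[0,0,0]],[[0,0,0],[0,0,0]],[[0,0,0],[0,0,0]],[[0,0,0],[0,0,0]]], "fingers": 12}}

```text
t: 14.65
eef_pos: [0.6009, -0.0897, 0.0279]
tool_rot: [0.001, 1.0, 0.007, 0.001]
contact_force: [-1.0, 0.6, 6.5]
gripper_width: 0.35
```

Emit:
{"api": "play_rows", "payload": {"motion": [[[0,0,-0.02],[0,0,0]],[[0,0,-0.06],[0,0,0]],[[0,0,-0.12],[0,0,0]],[[0,0,-0.19],[0,0,0]],[[0,0,-0.26],[0,0,0]],[[0,0,-0.3],[0,0,0]],[[0,0,-0.3],[0,0,0]],[[0,0,-0.3],[0,0,0]]]}}

```text
t: 15.45
eef_pos: [0.6002, -0.0896, 0.1482]
tool_rot: [0.001, 1.0, 0.007, 0.002]
contact_force: [-0.0, 0.6, -1.6]
gripper_width: 0.351
```

```bash
python3 - <<'E'
from h import *
plan((.5,.15,.15,.01))
E
```

```text
t 15.45 p [ 0.6002 -0.0896  0.1482] yaw 0.0133 w 0.351 F [-0.   0.6 -1.6] q [ 0.14  0.46 -0.12  1.8   0.07  0.89 -1.57]
(0.5, 0.15, 0.15, 0.01) -> [-0.243, -0.602, -0.006] [0.0003, -0.0005, 0.0005]
```

Emit:
{"api": "play_rows", "payload": {"motion": [[[-0.02,-0.05,0],[0,0,0]],[[-0.05,-0.14,0],[0,0,0]],[[-0.09,-0.25,0],[0,0,0]],[[-0.13,-0.36,0],[0,0,0]],[[-0.17,-0.46,0],[0,0,0]],[[-0.21,-0.55,0],[0,0,0]],[[-0.243,-0.602,0],[0,0,0]],[[-0.243,-0.602,0],[0,0,0]]]}}

```text
t: 16.25
eef_pos: [0.4966, 0.1537, 0.1462]
tool_rot: [0.001, 1.0, 0.01, -0.0]
contact_force: [1.0, -0.1, -2.0]
gripper_width: 0.353
```

```bash
python3 - <<'E'
from h import *
save('side','s5.png')
plan((.418,.3065,.15,.01))
E
```

```text
t 16.3 p [0.4981 0.1513 0.1463] yaw 0.0173 w 0.349 F [-0.2 -1.5 -1.3] q [-0.24  0.34 -0.21  1.99  0.1   0.82 -2.06]
(0.418, 0.3065, 0.15, 0.01) -> [-0.193, -0.391, -0.01] [0.0004, -0.0001, 0.0012]
```

View pics/s5.png

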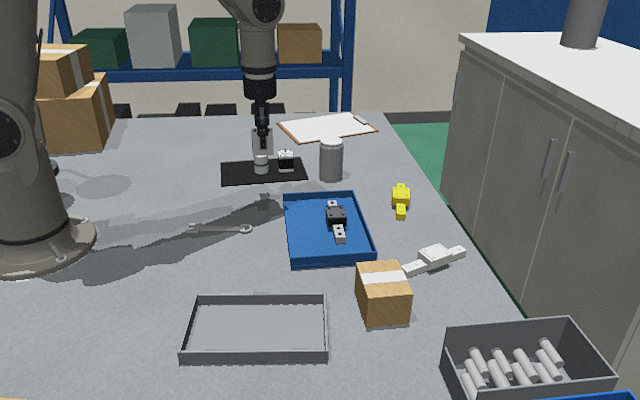

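The module is held upright, with only the rail (336,215) left on the shelf. On to the near mat spot.

Emit:
{"api": "play_rows", "payload": {"motion": [[[-0.03,-0.05,0],[0,0,0.001]],[[-0.07,-0.14,0],[0,0,0.001]],[[-0.12,-0.24,0],[0,0,0.001]],[[-0.16,-0.33,0],[0,0,0.001]],[[-0.193,-0.391,0],[0,0,0.001]],[[-0.193,-0.391,0],[0,0,0.001]],[[-0.193,-0.391,0],[0,0,0.001]]]}}

```text
t: 17.0
eef_pos: [0.4185, 0.3053, 0.1451]
tool_rot: [0.002, 1.0, 0.005, -0.0]
contact_force: [0.6, -0.0, -2.0]
gripper_width: 0.352
```

```bash
python3 - <<'E'
from h import *
plan((.418,.3065,.0207,.01))
E
```

```text
t 17.0 p [0.4185 0.3053 0.1451] yaw 0.0108 w 0.352 F [ 0.6 -0.  -2. ] q [-0.53  0.34 -0.27  1.99  0.13  0.82 -2.43]
(0.418, 0.3065, 0.0207, 0.01) -> [-0.001, -0.004, 0.311] [0.0006, 0.0, 0.0001]
```

Emit:
{"api": "play_rows", "payload": {"motion": [[[0,-0.003,0.05],[0,0,0]],[[0,-0.003,0.13],[0,0,0]],[[0,-0.003,0.21],[0,0,0]],[[0,-0.003,0.27],[0,0,0]],[[0,-0.003,0.3],[0,0,0]],[[0,-0.003,0.311],[0,0,0]],[[0,-0.003,0.311],[0,0,0]],[[0,-0.003,0.311],[0,0,0]]]}}

```text
t: 17.8
eef_pos: [0.4195, 0.3059, 0.0215]
tool_rot: [0.002, 1.0, 0.005, 0.001]
contact_force: [1.1, 0.1, -0.5]
gripper_width: 0.347
```

Emit:
{"api": "play_rows", "payload": {"motion": [[[0,0,0],[0,0,0]],[[0,0,0],[0,0,0]],[[0,0,0],[0,0,0]],[[0,0,0],[0,0,0]],[[0,0,0],[0,0,0]]], "fingers": 62}}

```text
t: 18.3
eef_pos: [0.4196, 0.306, 0.0216]
tool_rot: [0.001, 1.0, 0.005, 0.001]
contact_force: [0.1, 0.9, 0.0]
gripper_width: 0.722
```

Emit:
{"api": "play_rows", "payload": {"motion": [[[0,0,-0.06],[0,0,0]],[[0,0,-0.16],[0,0,0]],[[0,0,-0.27],[0,0,0]],[[0,0,-0.36],[0,0,0]],[[0,0.05,-0.4],[0,0,-0.02]],[[0,0.1,-0.4],[0,0,-0.04]],[[0,0.1,-0.4],[0,0,-0.06]],[[0,0.1,-0.4],[0,0,-0.06]]]}}

```text
t: 19.1
eef_pos: [0.4198, 0.2658, 0.182]
tool_rot: [0.002, 0.981, 0.192, 0.001]
contact_force: [-0.2, 0.3, -0.2]
gripper_width: 0.73
```

```bash
python3 - <<'E'
from h import *
d=save('top','t5.png')
plan((.6,-.002,.175,1.58))
E
```

```text
t 19.15 p [0.4197 0.2664 0.1818] yaw 0.3837 w 0.726 F [ 0.  -0.1  0.5] q [-0.4   0.27 -0.34  2.01  0.12  0.89 -1.99]
(0.6, -0.002, 0.175, 1.58) -> [0.167, 0.791, 0.02] [0.0005, 0.0002, -0.1904]
```

View pics/t5.png

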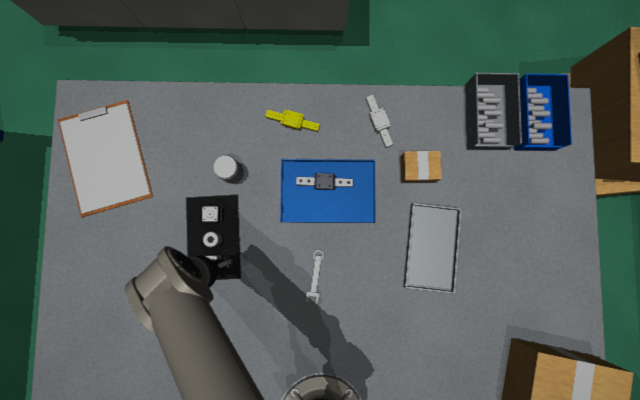

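Motor (210,214) and coupling (210,240) stand on the mat, the module is under the gripper, and the rail (325,181) hasn't moved. Going to the rail with a quarter turn.

Emit:
{"api": "play_rows", "payload": {"motion": [[[0.02,0.1,0],[0,0,-0.024]],[[0.04,0.2,0],[0,0,-0.048]],[[0.06,0.3,0],[0,0,-0.071]],[[0.08,0.4,0],[0,0,-0.095]],[[0.1,0.5,0],[0,0,-0.119]],[[0.125,0.6,0],[0,0,-0.143]],[[0.15,0.7,0],[0,0,-0.167]],[[0.167,0.791,0],[0,0,-0.19]]]}}

```text
t: 19.95
eef_pos: [0.6013, -0.0032, 0.1825]
tool_rot: [0.001, 0.709, 0.705, -0.0]
contact_force: [0.7, 0.3, -0.3]
gripper_width: 0.726
```

Emit:
{"api": "play_rows", "payload": {"motion": [[[0,0,0],[0,0,0]],[[0,0,0],[0,0,0]]]}}

```text
t: 20.15
eef_pos: [0.6015, -0.0036, 0.1817]
tool_rot: [0.001, 0.711, 0.703, -0.001]
contact_force: [-0.8, -0.3, 0.2]
gripper_width: 0.729
```

```bash
python3 - <<'E'
from h import *
save('side','s6.png')
W=cloud(save('top','t6.png'))
blob(W,190,235,244,275,.05,.085,'module')
plan((.6545,-.002,.12,1.58))
E
```

```text
module 246 rect c [434.1 303.3] size [80.7 31.7] ang 0.8 mean [0.423  0.3027 0.0619] zmed 0.0625
t 20.25 p [ 0.6008 -0.0013  0.1822] yaw 1.5639 w 0.728 F [-0.2 -0.4  0.7] q [ 0.2   0.44 -0.4   1.77  0.2   0.98 -0.28]
(0.6545, -0.002, 0.12, 1.58) -> [-0.001, 0.134, 0.156] [0.0001, 0.0003, -0.0026]
```

View pics/s6.png

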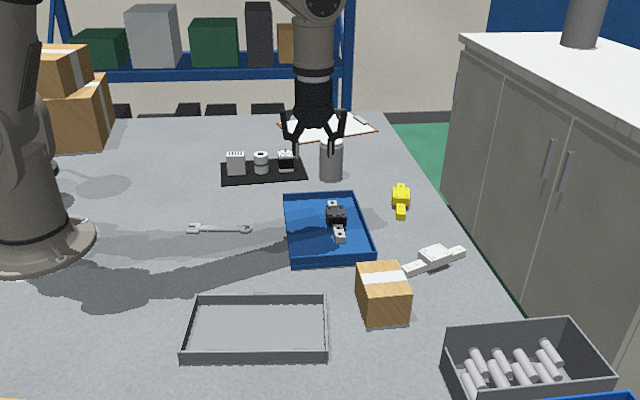

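All three stand on the mat: module (235,163), coupling (261,162), motor (286,161). Down on the carriage.

Emit:
{"api": "play_rows", "payload": {"motion": [[[-0.001,0.07,0.02],[0,0,-0.003]],[[-0.001,0.134,0.08],[0,0,-0.003]],[[-0.001,0.134,0.15],[0,0,-0.003]],[[-0.001,0.134,0.23],[0,0,-0.003]],[[-0.001,0.134,0.28],[0,0,-0.003]],[[-0.001,0.134,0.28],[0,0,-0.003]],[[-0.001,0.134,0.28],[0,0,-0.003]]]}}

```text
t: 20.95
eef_pos: [0.6543, -0.0005, 0.0708]
tool_rot: [0.001, 0.702, 0.712, -0.0]
contact_force: [0.2, -0.4, 0.6]
gripper_width: 0.727
```

```bash
python3 - <<'E'
from h import *
plan((.6545,-.002,.019,1.58))
E
```

```text
t 20.95 p [ 6.543e-01 -5.000e-04  7.080e-02] yaw 1.5839 w 0.727 F [ 0.2 -0.4  0.6] q [ 0.16  0.64 -0.35  1.71  0.28  0.84 -0.31]
(0.6545, -0.002, 0.019, 1.58) -> [-0.004, 0.0, 0.129] [0.0001, 0.0002, 0.0006]
```

Emit:
{"api": "play_rows", "payload": {"motion": [[[-0.002,0,0.03],[0,0,0.001]],[[-0.004,0,0.07],[0,0,0.001]],[[-0.004,0,0.11],[0,0,0.001]],[[-0.004,0,0.129],[0,0,0.001]],[[-0.004,0,0.129],[0,0,0.001]],[[-0.004,0,0.129],[0,0,0.001]]]}}

```text
t: 21.55
eef_pos: [0.6544, -0.0021, 0.0189]
tool_rot: [0.0, 0.705, 0.71, -0.0]
contact_force: [-0.2, -0.4, 0.3]
gripper_width: 0.727
```

Emit:
{"api": "play_rows", "payload": {"motion": [[[0,0,0],[0,0,0]],[[0,0,0],[0,0,0]],[[0,0,0],[0,0,0]],[[0,0,0],[0,0,0]],[[0,0,0],[0,0,0]],[[0,0,0],[0,0,0]]], "fingers": 20, "grip_force": 70}}

```text
t: 22.15
eef_pos: [0.6553, -0.0021, 0.0199]
tool_rot: [0.001, 0.705, 0.709, 0.0]
contact_force: [-0.4, 0.1, 5.6]
gripper_width: 0.505
```

Emit:
{"api": "play_rows", "payload": {"motion": [[[0,0,-0.02],[0,0,0]],[[0,0,-0.06],[0,0,0]],[[0,0,-0.12],[0,0,0]],[[0,0,-0.19],[0,0,0]],[[0,0,-0.26],[0,0,0]],[[0,0,-0.3],[0,0,0]],[[0,0,-0.3],[0,0,0]],[[0,0,-0.3],[0,0,0]]]}}

```text
t: 22.95
eef_pos: [0.6543, -0.0022, 0.1392]
tool_rot: [0.001, 0.705, 0.709, -0.0]
contact_force: [-0.7, -0.8, -6.6]
gripper_width: 0.503
```

```bash
python3 - <<'E'
from h import *
save('side','s7.png')
d=dict(np.load('/tmp/top.npz'));W=cloud(d)
for n,(u,v) in dict(tl=(412,203),tr=(460,208),br=(455,291),bl=(405,288)).items(): print(n,world(d,u,v,z=.028).round(4))
plan((.53,-.20,.14,.75),(.472,-.313,.14,-.09))
E
```

```text
tl [ 0.5962 -0.2518  0.028 ]
tr [ 0.5838 -0.3887  0.028 ]
br [ 0.352  -0.3696  0.028 ]
bl [ 0.3587 -0.2299  0.028 ]
t 23.0 p [ 0.6537 -0.0023  0.1384] yaw 1.5773 w 0.498 F [-0.1 -0.  -6.8] q [ 0.18  0.56 -0.38  1.67  0.24  0.95 -0.28]
(0.53, -0.2, 0.14, 0.75) -> [-0.492, -0.313, -0.003] [-0.0, 0.0002, 0.1317]
(0.472, -0.313, 0.14, -0.09) -> [-0.774, -0.459, -0.003] [0.0001, 0.0002, 0.2654]
```

View pics/s7.png

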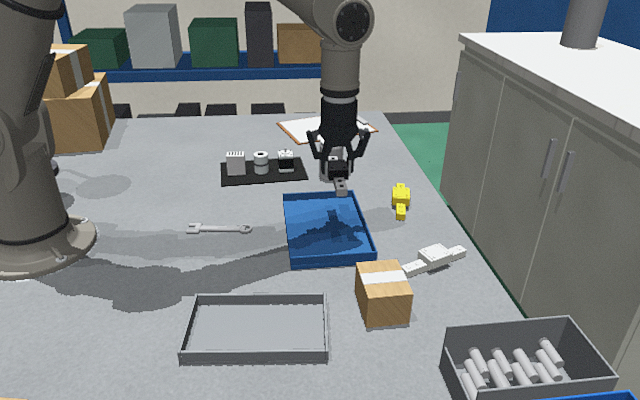

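Rail held (43 mm, about 6.7 N). Moving towards the tray while turning.

Emit:
{"api": "play_rows", "payload": {"motion": [[[-0.03,-0.02,0],[0,0,0.008]],[[-0.09,-0.06,0],[0,0,0.025]],[[-0.16,-0.1,0],[0,0,0.042]],[[-0.23,-0.145,0],[0,0,0.06]],[[-0.31,-0.195,0],[0,0,0.08]],[[-0.39,-0.245,0],[0,0,0.1]],[[-0.46,-0.29,0],[0,0,0.12]],[[-0.492,-0.313,0],[0,0,0.132]]]}}

```text
t: 23.8
eef_pos: [0.5255, -0.2044, 0.1373]
tool_rot: [0.0, 0.933, 0.36, -0.003]
contact_force: [0.6, -0.9, -6.3]
gripper_width: 0.504
```

Emit:
{"api": "play_rows", "payload": {"motion": [[[0,0,0],[0,0,0]],[[0,0,0],[0,0,0]]]}}

```text
t: 24.0
eef_pos: [0.5241, -0.2049, 0.1363]
tool_rot: [-0.0, 0.933, 0.359, -0.004]
contact_force: [-0.5, 1.0, -6.2]
gripper_width: 0.506
```

```bash
python3 - <<'E'
from h import *
plan((.4725,-.311,.14,-.087))
E
```

```text
t 24.0 p [ 0.5241 -0.2049  0.1363] yaw 0.7352 w 0.506 F [-0.5  1.  -6.2] q [ 0.39  0.41 -0.16  1.9   0.09  0.84 -0.66]
(0.4725, -0.311, 0.14, -0.087) -> [-0.274, 0.11, -0.008] [-0.0, 0.0013, 0.1308]
```

Emit:
{"api": "play_rows", "payload": {"motion": [[[-0.02,0.01,-0.008],[0,0,0.01]],[[-0.06,0.02,-0.008],[0,0,0.03]],[[-0.11,0.04,-0.008],[0,0.001,0.053]],[[-0.16,0.06,-0.008],[0,0.001,0.076]],[[-0.21,0.08,-0.008],[0,0.001,0.1]],[[-0.25,0.1,-0.008],[0,0.001,0.12]],[[-0.274,0.11,-0.008],[0,0.001,0.131]],[[-0.274,0.11,-0.008],[0,0.001,0.131]]]}}

```text
t: 24.8
eef_pos: [0.4723, -0.3112, 0.1397]
tool_rot: [0.0, 0.999, -0.044, -0.001]
contact_force: [-1.2, -0.1, -6.4]
gripper_width: 0.504
```

Emit:
{"api": "play_rows", "payload": {"motion": [[[0,0,0],[0,0,0]],[[0,0,0],[0,0,0]]]}}

```text
t: 25.0
eef_pos: [0.4733, -0.3094, 0.1393]
tool_rot: [-0.0, 0.999, -0.042, -0.001]
contact_force: [-0.2, 0.6, -5.7]
gripper_width: 0.505
```

```bash
python3 - <<'E'
from h import *
save('side','s8.png')
plan((.4725,-.311,.014,-.087))
E
```

```text
t 25.05 p [ 0.4732 -0.3097  0.1394] yaw -0.0841 w 0.503 F [-0.1 -0.1 -6.1] q [ 0.43  0.41  0.05  1.91 -0.02  0.83 -1.16]
(0.4725, -0.311, 0.014, -0.087) -> [-0.001, 0.004, 0.314] [-0.0, 0.0003, 0.0005]
```

View pics/s8.png

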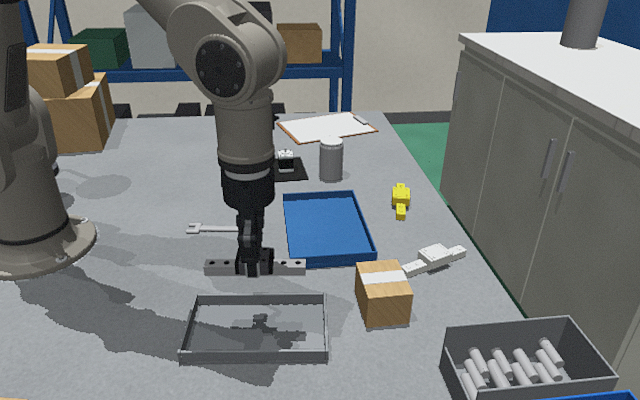

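The rail is level and lies along the tray, centred above it. Lowering.

Emit:
{"api": "play_rows", "payload": {"motion": [[[-0.001,0.004,0.05],[0,0,0]],[[-0.001,0.004,0.13],[0,0,0]],[[-0.001,0.004,0.21],[0,0,0]],[[-0.001,0.004,0.27],[0,0,0]],[[-0.001,0.004,0.3],[0,0,0]],[[-0.001,0.004,0.314],[0,0,0]],[[-0.001,0.004,0.314],[0,0,0]],[[-0.001,0.004,0.314],[0,0,0]]]}}

```text
t: 25.85
eef_pos: [0.4735, -0.3116, 0.0149]
tool_rot: [0.0, 0.999, -0.042, 0.0]
contact_force: [0.1, 0.1, -5.3]
gripper_width: 0.499
```

Emit:
{"api": "play_rows", "payload": {"motion": [[[0,0,0],[0,0,0]],[[0,0,0],[0,0,0]],[[0,0,0],[0,0,0]],[[0,0,0],[0,0,0]],[[0,0,0],[0,0,0]]], "fingers": 62, "grip_force": 40}}

```text
t: 26.35
eef_pos: [0.4737, -0.3117, 0.0152]
tool_rot: [0.0, 0.999, -0.042, 0.0]
contact_force: [0.9, 0.2, 0.2]
gripper_width: 0.724
```

Emit:
{"api": "play_rows", "payload": {"motion": [[[0,0,-0.06],[0,0,0]],[[0,0,-0.16],[0,0,0]],[[0,0,-0.27],[0,0,0]],[[0,0,-0.36],[0,0,0]],[[0.02,-0.05,-0.41],[0,0,-0.015]],[[0.05,-0.15,-0.41],[0,0,-0.015]],[[0.05,-0.2,-0.41],[0,0,-0.015]],[[0.05,-0.2,-0.41],[0,0,-0.015]]]}}

```text
t: 27.15
eef_pos: [0.5013, -0.2297, 0.1794]
tool_rot: [-0.0, 1.0, 0.008, 0.001]
contact_force: [0.8, -0.6, -0.3]
gripper_width: 0.722
```

```bash
python3 - <<'E'
from h import *
save('side','s9.png')
W=cloud(save('top','t9.png'))
blob(W,190,232,203,227,.05,.062,'motor')
blob(W,190,232,229,251,.05,.065,'coup')
blob(W,190,232,250,280,.058,.075,'module')
plan((.52,.0,.18,.01))
E
```

```text
motor 230 rect c [557.8 312.2] size [41.6 41.2] ang 0.9 mean [0.558  0.3122 0.0554] zmed 0.0552
coup 174 rect c [487.9 307.7] size [38.1 38.4] ang 1.3 mean [0.4884 0.3071 0.0568] zmed 0.0568
module 212 rect c [418.1 303.6] size [31.2 48.8] ang 89.4 mean [0.4182 0.303  0.0631] zmed 0.0632
t 27.25 p [ 0.5001 -0.2336  0.1791] yaw 0.0113 w 0.729 F [ 0.7 -0.1  0.1] q [ 0.32  0.33  0.    1.91 -0.    0.9  -1.24]
(0.52, 0.0, 0.18, 0.01) -> [0.056, -0.583, -0.003] [0.0002, -0.0, 0.0002]
```

View pics/s9.png

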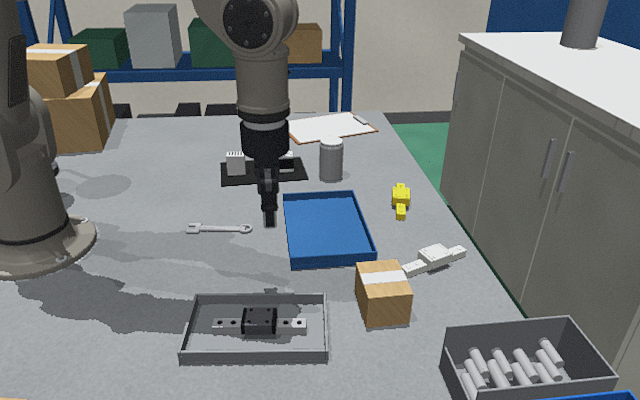

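View pics/t9.png

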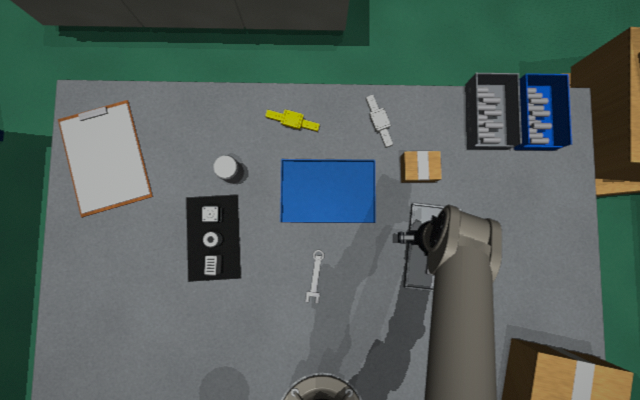

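The rail lies flat in the tray at (260,320) and the three still stand on the mat (top: 210,214 / 210,240 / 210,265). Now the return, module first.

Emit:
{"api": "play_rows", "payload": {"motion": [[[0.006,-0.07,0],[0,0,0]],[[0.014,-0.16,0],[0,0,0]],[[0.024,-0.28,0],[0,0,0]],[[0.034,-0.4,0],[0,0,0]],[[0.045,-0.5,0],[0,0,0]],[[0.056,-0.56,0],[0,0,0]],[[0.056,-0.583,0],[0,0,0]],[[0.056,-0.583,0],[0,0,0]]]}}

```text
t: 28.05
eef_pos: [0.5199, -0.0005, 0.1787]
tool_rot: [0.001, 1.0, 0.006, -0.0]
contact_force: [-0.1, -0.0, 0.1]
gripper_width: 0.723
```

```bash
python3 - <<'E'
from h import *
plan((.4196,.306,.15,.01))
E
```

```text
t 28.05 p [ 5.199e-01 -5.000e-04  1.787e-01] yaw 0.0116 w 0.723 F [-0.1 -0.   0.1] q [-0.03  0.29 -0.11  1.97  0.04  0.88 -1.72]
(0.4196, 0.306, 0.15, 0.01) -> [-0.242, -0.769, 0.071] [0.0002, 0.0, 0.0002]
```

Emit:
{"api": "play_rows", "payload": {"motion": [[[-0.03,-0.1,0],[0,0,0]],[[-0.06,-0.2,0],[0,0,0]],[[-0.1,-0.31,0],[0,0,0]],[[-0.14,-0.42,0],[0,0,0]],[[-0.17,-0.53,0],[0,0,0]],[[-0.2,-0.63,0],[0,0,0.0]],[[-0.225,-0.71,0.03],[0,0,0]],[[-0.242,-0.769,0.06],[0,0,0]]]}}

```text
t: 28.85
eef_pos: [0.4204, 0.3059, 0.1542]
tool_rot: [0.001, 1.0, 0.005, 0.001]
contact_force: [0.8, -0.6, -0.1]
gripper_width: 0.73
```

Emit:
{"api": "play_rows", "payload": {"motion": [[[0,0,0],[0,0,0]],[[0,0,0],[0,0,0]]]}}

```text
t: 29.05
eef_pos: [0.4216, 0.3037, 0.1538]
tool_rot: [0.002, 1.0, 0.004, 0.0]
contact_force: [-0.0, -0.3, -1.0]
gripper_width: 0.727
```

```bash
python3 - <<'E'
from h import *
plan((.4196,.306,.0205,.01))
E
```

```text
t 29.05 p [0.4216 0.3037 0.1538] yaw 0.0073 w 0.727 F [-0.  -0.3 -1. ] q [-0.53  0.33 -0.26  1.98  0.12  0.84 -2.42]
(0.4196, 0.306, 0.0205, 0.01) -> [-0.005, -0.007, 0.333] [0.0005, -0.0001, -0.0004]
```

Emit:
{"api": "play_rows", "payload": {"motion": [[[-0.004,-0.007,0.05],[0,0,0]],[[-0.004,-0.007,0.13],[0,0,0]],[[-0.004,-0.007,0.21],[0,0,0]],[[-0.004,-0.007,0.28],[0,0,0]],[[-0.004,-0.007,0.315],[0,0,0]],[[-0.004,-0.007,0.333],[0,0,0]],[[-0.004,-0.007,0.333],[0,0,0]],[[-0.004,-0.007,0.333],[0,0,0]]]}}

```text
t: 29.85
eef_pos: [0.4212, 0.3062, 0.0216]
tool_rot: [0.001, 1.0, 0.003, 0.001]
contact_force: [-0.4, -0.7, 0.7]
gripper_width: 0.728
```

Emit:
{"api": "play_rows", "payload": {"motion": [[[0,0,0],[0,0,0]],[[0,0,0],[0,0,0]],[[0,0,0],[0,0,0]],[[0,0,0],[0,0,0]],[[0,0,0],[0,0,0]],[[0,0,0],[0,0,0]],[[0,0,0],[0,0,0]]], "fingers": 12}}

```text
t: 30.55
eef_pos: [0.4218, 0.3066, 0.0227]
tool_rot: [0.001, 1.0, 0.003, 0.002]
contact_force: [-0.9, -2.0, 7.1]
gripper_width: 0.352
```

Emit:
{"api": "play_rows", "payload": {"motion": [[[0,0,-0.02],[0,0,0]],[[0,0,-0.06],[0,0,0]],[[0,0,-0.12],[0,0,0]],[[0,0,-0.19],[0,0,0]],[[0,0,-0.26],[0,0,0]],[[0,0,-0.32],[0,0,0]],[[0,0,-0.32],[0,0,0]],[[0,0,-0.32],[0,0,0]]]}}

```text
t: 31.35
eef_pos: [0.4212, 0.3067, 0.1509]
tool_rot: [0.0, 1.0, 0.003, 0.002]
contact_force: [-0.6, -0.9, -2.3]
gripper_width: 0.346
```

```bash
python3 - <<'E'
from h import *
plan((.51,.12,.15,.0135))
E
```

```text
t 31.35 p [0.4212 0.3067 0.1509] yaw 0.0065 w 0.346 F [-0.6 -0.9 -2.3] q [-0.53  0.34 -0.27  1.99  0.12  0.83 -2.43]
(0.51, 0.12, 0.15, 0.0135) -> [0.219, 0.468, 0.004] [0.0002, -0.0007, -0.0011]
```

Emit:
{"api": "play_rows", "payload": {"motion": [[[0.02,0.04,0],[0,0,-0.001]],[[0.05,0.11,0],[0,0,-0.001]],[[0.09,0.2,0],[0,0,-0.001]],[[0.13,0.29,0],[0,0,-0.001]],[[0.17,0.37,0],[0,0,-0.001]],[[0.205,0.44,0],[0,0,-0.001]],[[0.219,0.468,0],[0,0,-0.001]],[[0.219,0.468,0],[0,0,-0.001]]]}}

```text
t: 32.15
eef_pos: [0.5098, 0.118, 0.1503]
tool_rot: [0.001, 1.0, 0.005, 0.001]
contact_force: [0.6, -0.2, -2.4]
gripper_width: 0.348
```

```bash
python3 - <<'E'
from h import *
plan((.603,-.0897,.15,.0135))
E
```

```text
t 32.15 p [0.5098 0.118  0.1503] yaw 0.0092 w 0.348 F [ 0.6 -0.2 -2.4] q [-0.19  0.33 -0.19  1.99  0.09  0.83 -1.99]
(0.603, -0.0897, 0.15, 0.0135) -> [0.228, 0.521, 0.002] [0.0003, -0.0004, -0.0007]
```

Emit:
{"api": "play_rows", "payload": {"motion": [[[0.02,0.04,0],[0,0,-0.001]],[[0.05,0.12,0],[0,0,-0.001]],[[0.09,0.22,0],[0,0,-0.001]],[[0.13,0.32,0],[0,0,-0.001]],[[0.17,0.41,0],[0,0,-0.001]],[[0.21,0.48,0],[0,0,-0.001]],[[0.228,0.521,0],[0,0,-0.001]],[[0.228,0.521,0],[0,0,-0.001]]]}}

```text
t: 32.95
eef_pos: [0.6032, -0.0905, 0.1502]
tool_rot: [0.001, 1.0, 0.007, 0.001]
contact_force: [0.1, 0.0, -2.9]
gripper_width: 0.346
```

Emit:
{"api": "play_rows", "payload": {"motion": [[[0,0,0],[0,0,0]],[[0,0,0],[0,0,0]]]}}

```text
t: 33.15
eef_pos: [0.6025, -0.0877, 0.1498]
tool_rot: [0.001, 1.0, 0.008, 0.0]
contact_force: [-0.5, 0.0, -1.9]
gripper_width: 0.347
```

```bash
python3 - <<'E'
from h import *
plan((.603,-.0897,.0315,.0135))
E
```

```text
t 33.15 p [ 0.6025 -0.0877  0.1498] yaw 0.0168 w 0.347 F [-0.5  0.  -1.9] q [ 0.12  0.46 -0.11  1.79  0.06  0.9  -1.57]
(0.603, -0.0897, 0.0315, 0.0135) -> [0.001, 0.005, 0.296] [0.0002, -0.0001, 0.0005]
```

Emit:
{"api": "play_rows", "payload": {"motion": [[[0.001,0.005,0.05],[0,0,0]],[[0.001,0.005,0.12],[0,0,0]],[[0.001,0.005,0.2],[0,0,0]],[[0.001,0.005,0.255],[0,0,0]],[[0.001,0.005,0.283],[0,0,0]],[[0.001,0.005,0.296],[0,0,0]],[[0.001,0.005,0.296],[0,0,0]],[[0.001,0.005,0.296],[0,0,0]]]}}

```text
t: 33.95
eef_pos: [0.604, -0.0894, 0.0325]
tool_rot: [0.001, 1.0, 0.009, 0.001]
contact_force: [0.1, -0.2, -1.7]
gripper_width: 0.348
```

Emit:
{"api": "play_rows", "payload": {"motion": [[[0,0,0],[0,0,0]],[[0,0,0],[0,0,0]],[[0,0,0],[0,0,0]],[[0,0,0],[0,0,0]],[[0,0,0],[0,0,0]]], "fingers": 62}}

```text
t: 34.45
eef_pos: [0.604, -0.0894, 0.0325]
tool_rot: [0.001, 1.0, 0.009, 0.001]
contact_force: [-0.5, 0.5, -0.0]
gripper_width: 0.723
```

Emit:
{"api": "play_rows", "payload": {"motion": [[[0,0,-0.06],[0,0,0]],[[0,0,-0.16],[0,0,0]],[[0,0,-0.26],[0,0,0]],[[0,0,-0.32],[0,0,0]],[[-0.02,-0.1,-0.34],[0,0,0]],[[-0.06,-0.18,-0.34],[0,0,0]],[[-0.06,-0.18,-0.34],[0,0,0]],[[-0.06,-0.18,-0.34],[0,0,0]]]}}

```text
t: 35.25
eef_pos: [0.5781, -0.017, 0.1685]
tool_rot: [0.001, 1.0, 0.01, 0.001]
contact_force: [0.3, -0.1, 0.2]
gripper_width: 0.726
```

```bash
python3 - <<'E'
from h import *
W=cloud(save('top','t10.png'))
blob(W,347,368,188,212,.062,.085,'module')
save('side','s10.png')
plan((.48,.3,.17,.0135))
E
```

```text
module few 0
t 35.35 p [ 0.5786 -0.019   0.1683] yaw 0.0159 w 0.725 F [-0.7 -0.2  0.5] q [ 0.03  0.39 -0.13  1.85  0.07  0.9  -1.69]
(0.48, 0.3, 0.17, 0.0135) -> [-0.234, -0.801, -0.006] [0.0003, -0.0004, 0.0004]
```

View pics/s10.png

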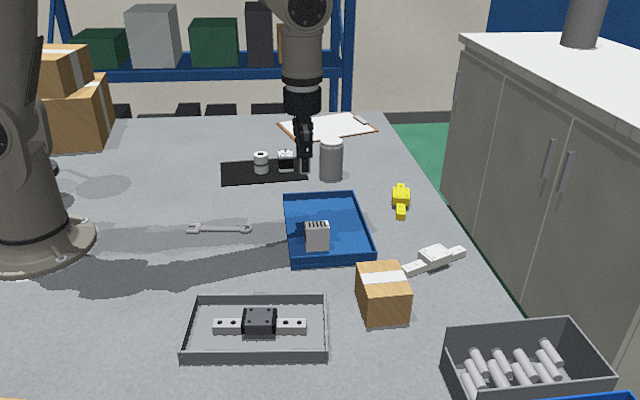

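The module is back at (317,236), the same place as at the start. Next the coupling.

Emit:
{"api": "play_rows", "payload": {"motion": [[[-0.02,-0.09,0],[0,0,0]],[[-0.05,-0.2,0],[0,0,0]],[[-0.08,-0.31,0],[0,0,0]],[[-0.12,-0.42,0],[0,0,0]],[[-0.15,-0.53,0],[0,0,0]],[[-0.18,-0.64,0],[0,0,0.0]],[[-0.21,-0.74,0],[0,0,0]],[[-0.23,-0.8,0],[0,0,0]]]}}

```text
t: 36.15
eef_pos: [0.481, 0.3023, 0.1674]
tool_rot: [0.0, 1.0, 0.009, 0.001]
contact_force: [-0.4, -0.1, 0.6]
gripper_width: 0.725
```

Emit:
{"api": "play_rows", "payload": {"motion": [[[0,0,0],[0,0,0]],[[0,0,0],[0,0,0]]]}}

```text
t: 36.35
eef_pos: [0.4816, 0.3017, 0.167]
tool_rot: [0.001, 1.0, 0.008, 0.001]
contact_force: [0.7, -1.0, 0.5]
gripper_width: 0.721
```

```bash
python3 - <<'E'
from h import *
plan((.488,.3103,.018,.0135))
E
```

```text
t 36.35 p [0.4816 0.3017 0.167 ] yaw 0.0169 w 0.721 F [ 0.7 -1.   0.5] q [-0.48  0.39 -0.24  1.87  0.12  0.9  -2.33]
(0.488, 0.3103, 0.018, 0.0135) -> [0.015, -0.022, 0.372] [0.0002, -0.0004, 0.0005]
```

Emit:
{"api": "play_rows", "payload": {"motion": [[[0.015,-0.022,0.05],[0,0,0]],[[0.015,-0.022,0.14],[0,0,0]],[[0.015,-0.022,0.23],[0,0,0]],[[0.015,-0.022,0.31],[0,0,0]],[[0.015,-0.022,0.352],[0,0,0]],[[0.015,-0.022,0.372],[0,0,0]],[[0.015,-0.022,0.372],[0,0,0]],[[0.015,-0.022,0.372],[0,0,0]]]}}

```text
t: 37.15
eef_pos: [0.489, 0.3099, 0.019]
tool_rot: [0.0, 1.0, 0.008, 0.002]
contact_force: [0.3, 0.6, 0.5]
gripper_width: 0.725
```

Emit:
{"api": "play_rows", "payload": {"motion": [[[0,0,0],[0,0,0]],[[0,0,0],[0,0,0]],[[0,0,0],[0,0,0]],[[0,0,0],[0,0,0]],[[0,0,0],[0,0,0]],[[0,0,0],[0,0,0]]], "fingers": 20}}

```text
t: 37.75
eef_pos: [0.4902, 0.3102, 0.0205]
tool_rot: [-0.0, 1.0, 0.008, 0.003]
contact_force: [-0.6, -1.9, 7.2]
gripper_width: 0.456
```

Emit:
{"api": "play_rows", "payload": {"motion": [[[0,0,-0.02],[0,0,0]],[[0,0,-0.06],[0,0,0]],[[0,0,-0.12],[0,0,0]],[[0,0,-0.19],[0,0,0]],[[0,0,-0.26],[0,0,0]],[[0,0,-0.32],[0,0,0]],[[0,0,-0.32],[0,0,0]],[[0,0,-0.32],[0,0,0]]]}}

```text
t: 38.55
eef_pos: [0.4894, 0.3102, 0.1492]
tool_rot: [-0.0, 1.0, 0.008, 0.004]
contact_force: [0.4, -1.2, -2.7]
gripper_width: 0.459
```

```bash
python3 - <<'E'
from h import *
plan((.598,.0675,.15,.0135))
E
```

```text
t 38.55 p [0.4894 0.3102 0.1492] yaw 0.0151 w 0.459 F [ 0.4 -1.2 -2.7] q [-0.49  0.42 -0.24  1.86  0.13  0.87 -2.35]
(0.598, 0.0675, 0.15, 0.0135) -> [0.262, 0.611, -0.001] [-0.0001, -0.0011, 0.0003]
```

Emit:
{"api": "play_rows", "payload": {"motion": [[[0.02,0.05,0],[0,-0.001,0]],[[0.06,0.14,0],[0,-0.001,0]],[[0.1,0.25,0],[0,-0.001,0]],[[0.15,0.36,0],[0,-0.001,0]],[[0.2,0.47,0],[0,-0.001,0]],[[0.24,0.56,0],[0,-0.001,0]],[[0.267,0.611,0],[0,-0.001,0]],[[0.267,0.611,0],[0,-0.001,0]]]}}

```text
t: 39.35
eef_pos: [0.6003, 0.0617, 0.148]
tool_rot: [0.001, 1.0, 0.004, -0.001]
contact_force: [-0.1, -0.6, -3.2]
gripper_width: 0.457
```

Emit:
{"api": "play_rows", "payload": {"motion": [[[0,0,0],[0,0,0]],[[0,0,0],[0,0,0]]]}}

```text
t: 39.55
eef_pos: [0.599, 0.0621, 0.1467]
tool_rot: [0.001, 1.0, 0.004, -0.002]
contact_force: [-0.4, 0.4, -3.0]
gripper_width: 0.458
```

```bash
python3 - <<'E'
from h import *
plan((.600,.0675,.0292,.0135))
E
```

```text
t 39.55 p [0.599  0.0621 0.1467] yaw 0.0087 w 0.458 F [-0.4  0.4 -3. ] q [-0.08  0.46 -0.17  1.8   0.1   0.9  -1.85]
(0.6, 0.0675, 0.0292, 0.0135) -> [0.004, -0.014, 0.294] [0.0004, 0.0007, -0.0008]
```

Emit:
{"api": "play_rows", "payload": {"motion": [[[0.003,-0.014,0.05],[0,0.001,-0.001]],[[0.003,-0.014,0.12],[0,0.001,-0.001]],[[0.003,-0.014,0.2],[0,0.001,-0.001]],[[0.003,-0.014,0.255],[0,0.001,-0.001]],[[0.003,-0.014,0.283],[0,0.001,-0.001]],[[0.003,-0.014,0.294],[0,0.001,-0.001]],[[0.003,-0.014,0.294],[0,0.001,-0.001]],[[0.003,-0.014,0.294],[0,0.001,-0.001]]]}}

```text
t: 40.35
eef_pos: [0.6005, 0.0681, 0.03]
tool_rot: [0.001, 1.0, 0.008, 0.002]
contact_force: [0.1, -0.6, -2.6]
gripper_width: 0.457
```

Emit:
{"api": "play_rows", "payload": {"motion": [[[0,0,0],[0,0,0]],[[0,0,0],[0,0,0]],[[0,0,0],[0,0,0]],[[0,0,0],[0,0,0]],[[0,0,0],[0,0,0]]], "fingers": 62}}

```text
t: 40.85
eef_pos: [0.6006, 0.068, 0.0301]
tool_rot: [0.001, 1.0, 0.008, 0.002]
contact_force: [-0.5, 0.7, -0.6]
gripper_width: 0.725
```

Emit:
{"api": "play_rows", "payload": {"motion": [[[0,0,-0.06],[0,0,0]],[[0,0,-0.16],[0,0,0]],[[0,0,-0.26],[0,0,0]],[[0,0,-0.34],[0,0,0]],[[-0.02,-0.1,-0.36],[0,0,0]],[[-0.06,-0.22,-0.36],[0,0,0]],[[-0.09,-0.3,-0.36],[0,0,0]],[[-0.09,-0.3,-0.36],[0,0,0]]]}}

```text
t: 41.65
eef_pos: [0.5594, 0.1947, 0.1741]
tool_rot: [-0.001, 1.0, 0.012, 0.002]
contact_force: [-0.2, -0.0, -0.3]
gripper_width: 0.725
```

```bash
python3 - <<'E'
from h import *
W=cloud(save('top','t11.png'))
blob(W,347,368,188,212,.062,.085,'module')
blob(W,290,310,190,212,.055,.08,'coup')
plan((.5584,.3154,.165,.0135))
E
```

```text
module 198 rect c [600.5 -91.1] size [47.3 27.9] ang 0.4 mean [ 0.6004 -0.0911  0.0716] zmed 0.0715
coup 164 rect c [599.1  65.3] size [36.4 38.6] ang 2.1 mean [0.5985 0.066  0.0654] zmed 0.0655
t 41.7 p [0.5607 0.1911 0.1739] yaw 0.0214 w 0.727 F [-0.1  0.1 -0.6] q [-0.27  0.41 -0.21  1.81  0.11  0.93 -2.08]
(0.5584, 0.3154, 0.165, 0.0135) -> [0.001, -0.311, 0.022] [0.0001, -0.0006, 0.0013]
```

View pics/t11.png

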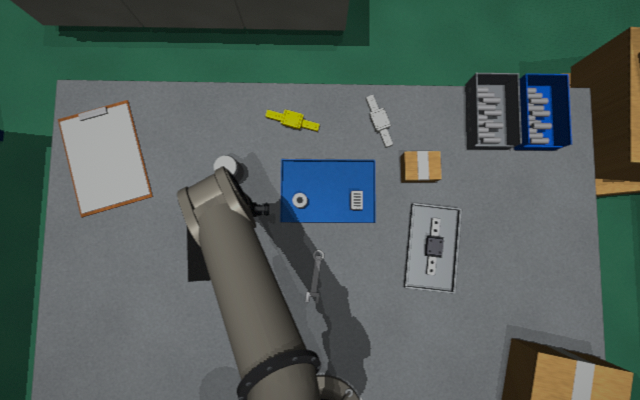

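Coupling (300,201) and module (357,200) are within 2 mm of their start positions, and the rail is centred in the tray at (434,246). Now the motor.

Emit:
{"api": "play_rows", "payload": {"motion": [[[0,-0.1,0],[0,0,0.001]],[[0,-0.2,0],[0,0,0.001]],[[0,-0.28,0.02],[0,0,0.001]],[[0.001,-0.311,0.03],[0,0,0.001]],[[0.001,-0.311,0.03],[0,0,0.001]],[[0.001,-0.311,0.03],[0,0,0.001]],[[0.001,-0.311,0.03],[0,0,0.001]]]}}

```text
t: 42.4
eef_pos: [0.5596, 0.3126, 0.1619]
tool_rot: [0.001, 1.0, 0.006, 0.002]
contact_force: [-0.2, -0.1, 0.1]
gripper_width: 0.724
```

```bash
python3 - <<'E'
from h import *
plan((.5584,.3154,.0185,.0135))
E
```

```text
t 42.4 p [0.5596 0.3126 0.1619] yaw 0.0118 w 0.724 F [-0.2 -0.1  0.1] q [-0.45  0.5  -0.22  1.7   0.14  0.96 -2.28]
(0.5584, 0.3154, 0.0185, 0.0135) -> [-0.004, -0.008, 0.359] [0.0004, -0.0007, -0.0003]
```

Emit:
{"api": "play_rows", "payload": {"motion": [[[-0.004,-0.007,0.05],[0,0,0]],[[-0.004,-0.007,0.13],[0,0,0]],[[-0.004,-0.007,0.22],[0,0,0]],[[-0.004,-0.007,0.3],[0,0,0]],[[-0.004,-0.007,0.34],[0,0,0]],[[-0.004,-0.007,0.359],[0,0,0]],[[-0.004,-0.007,0.359],[0,0,0]],[[-0.004,-0.007,0.359],[0,0,0]]]}}

```text
t: 43.2
eef_pos: [0.5597, 0.3154, 0.0198]
tool_rot: [0.001, 1.0, 0.006, 0.003]
contact_force: [-0.6, 0.2, 0.7]
gripper_width: 0.728
```

Emit:
{"api": "play_rows", "payload": {"motion": [[[0,0,0],[0,0,0]],[[0,0,0],[0,0,0]],[[0,0,0],[0,0,0]],[[0,0,0],[0,0,0]],[[0,0,0],[0,0,0]],[[0,0,0],[0,0,0]]], "fingers": 20}}

```text
t: 43.8
eef_pos: [0.561, 0.3161, 0.0218]
tool_rot: [-0.0, 1.0, 0.006, 0.005]
contact_force: [-0.2, -1.7, 5.9]
gripper_width: 0.488
```

Emit:
{"api": "play_rows", "payload": {"motion": [[[0,0,-0.02],[0,0,0]],[[0,0,-0.06],[0,0,0]],[[0,0,-0.12],[0,0,0]],[[0,0,-0.19],[0,0,0]],[[0,0,-0.26],[0,0,0]],[[0,0,-0.33],[0,0,0]],[[0,0,-0.33],[0,0,0]],[[0,0,-0.33],[0,0,0]]]}}

```text
t: 44.6
eef_pos: [0.5599, 0.3161, 0.1547]
tool_rot: [-0.001, 1.0, 0.006, 0.005]
contact_force: [-0.4, -0.2, -4.1]
gripper_width: 0.484
```

```bash
python3 - <<'E'
from h import *
plan((.601,-.0138,.15,.01))
E
```

```text
t 44.6 p [0.5599 0.3161 0.1547] yaw 0.0111 w 0.484 F [-0.4 -0.2 -4.1] q [-0.45  0.51 -0.22  1.7   0.14  0.94 -2.29]
(0.601, -0.0138, 0.15, 0.01) -> [0.093, 0.826, 0.012] [-0.0002, -0.0017, 0.0002]
```

Emit:
{"api": "play_rows", "payload": {"motion": [[[0.005,0.05,0],[0,-0.001,0]],[[0.015,0.15,0],[0,-0.001,0]],[[0.03,0.27,0],[0,-0.002,0]],[[0.045,0.39,0],[0,-0.002,0]],[[0.06,0.51,0],[0,-0.002,0]],[[0.075,0.63,0],[0,-0.002,0]],[[0.09,0.75,0],[0,-0.002,0]],[[0.098,0.826,0],[0,-0.002,0]]]}}

```text
t: 45.4
eef_pos: [0.6015, -0.0192, 0.1531]
tool_rot: [0.001, 1.0, 0.003, -0.003]
contact_force: [-0.5, 0.1, -2.2]
gripper_width: 0.489
```

Emit:
{"api": "play_rows", "payload": {"motion": [[[0,0,0],[0,0,0]],[[0,0,0],[0,0,0]]]}}

```text
t: 45.6
eef_pos: [0.6001, -0.0207, 0.1514]
tool_rot: [0.001, 1.0, 0.002, -0.004]
contact_force: [0.7, 0.8, -3.3]
gripper_width: 0.489
```

```bash
python3 - <<'E'
from h import *
plan((.603,-.0138,.0305,.01))
E
```

```text
t 45.6 p [ 0.6001 -0.0207  0.1514] yaw 0.004 w 0.489 F [ 0.7  0.8 -3.3] q [ 0.05  0.45 -0.16  1.8   0.09  0.91 -1.71]
(0.603, -0.0138, 0.0305, 0.01) -> [0.01, -0.018, 0.302] [0.0003, 0.0014, -0.001]
```

Emit:
{"api": "play_rows", "payload": {"motion": [[[0.006,-0.018,0.05],[0,0.001,-0.001]],[[0.007,-0.018,0.12],[0,0.001,-0.001]],[[0.007,-0.018,0.2],[0,0.001,-0.001]],[[0.007,-0.018,0.26],[0,0.001,-0.001]],[[0.007,-0.018,0.29],[0,0.001,-0.001]],[[0.007,-0.018,0.302],[0,0.001,-0.001]],[[0.007,-0.018,0.302],[0,0.001,-0.001]],[[0.007,-0.018,0.302],[0,0.001,-0.001]]]}}

```text
t: 46.4
eef_pos: [0.6026, -0.0127, 0.0314]
tool_rot: [0.001, 1.0, 0.006, -0.0]
contact_force: [0.3, -0.1, -3.0]
gripper_width: 0.487
```

Emit:
{"api": "play_rows", "payload": {"motion": [[[0,0,0],[0,0,0]],[[0,0,0],[0,0,0]],[[0,0,0],[0,0,0]],[[0,0,0],[0,0,0]],[[0,0,0],[0,0,0]]], "fingers": 62}}

```text
t: 46.9
eef_pos: [0.6027, -0.0127, 0.0315]
tool_rot: [0.001, 1.0, 0.006, -0.0]
contact_force: [-0.0, -0.1, -0.3]
gripper_width: 0.727
```

Emit:
{"api": "play_rows", "payload": {"motion": [[[0,0,-0.06],[0,0,0]],[[0,0,-0.16],[0,0,0]],[[0,0,-0.26],[0,0,0]],[[0,0,-0.34],[0,0,0]],[[-0.03,-0.1,-0.4],[0,0,0]],[[-0.07,-0.22,-0.4],[0,0,0]],[[-0.11,-0.34,-0.4],[0,0,0]],[[-0.15,-0.46,-0.4],[0,0,0]]]}}

```text
t: 47.7
eef_pos: [0.5406, 0.1705, 0.1918]
tool_rot: [0.0, 1.0, 0.005, 0.0]
contact_force: [0.7, 1.3, -0.3]
gripper_width: 0.723
```

Emit:
{"api": "play_rows", "payload": {"motion": [[[0,-0.1,0],[0,0,0]],[[0,-0.15,0],[0,0,0]],[[0,-0.15,0],[0,0,0]],[[0,-0.15,0],[0,0,0]]]}}

```text
t: 48.1
eef_pos: [0.5399, 0.2301, 0.1916]
tool_rot: [0.001, 1.0, 0.006, 0.0]
contact_force: [-0.4, -0.4, -0.7]
gripper_width: 0.723
```

```bash
python3 - <<'E'
from h import *
W=cloud(save('top','t12.png'))
save('side','s12.png')
blob(W,347,368,188,212,.062,.085,'module')
blob(W,290,310,190,212,.055,.08,'coup')
blob(W,318,340,190,212,.055,.072,'motor')
blob(W,422,448,232,262,.03,.05,'carriage')
plan()
E
```

```text
module 198 rect c [600.6 -91.3] size [47.7 28.2] ang 0.3 mean [ 0.6004 -0.0911  0.0717] zmed 0.0716
coup 162 rect c [599.   65.5] size [36.3 38.6] ang 2.9 mean [0.5984 0.0661 0.0656] zmed 0.0657
motor 221 rect c [598.7 -14.7] size [39.2 38.8] ang 0.8 mean [ 0.5987 -0.0146  0.0635] zmed 0.0636
carriage 331 rect c [ 476.  -313.3] size [44.6 57.7] ang 83.0 mean [ 0.4759 -0.3127  0.0381] zmed 0.0381
t 48.2 p [0.5403 0.2285 0.1916] yaw 0.0083 w 0.728 F [ 0.1 -0.2 -1.4] q [-0.31  0.39 -0.25  1.8   0.12  0.97 -2.17]
```

View pics/t12.png

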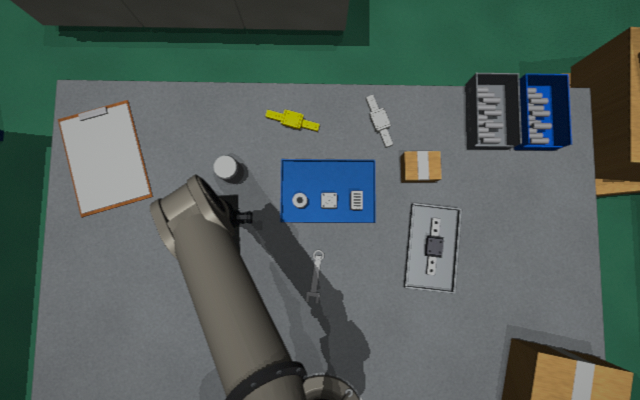

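View pics/s12.png

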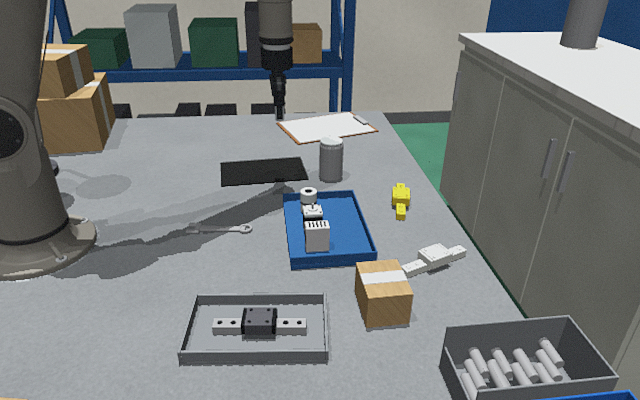

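Coupling (300,201), motor (329,201) and module (357,200) stand upright at their start pixels. The rail lies flat in the tray at (434,246), and the can, carton and wrench haven't moved. Handing in.

```bash
python3 -c "
from h import *
print(bot.hand_in()); print(bot.get_obs()['t'])"
```

```text
the job is handed in; nothing more can be done
None
the job is handed in; nothing more can be done
```

I stood the motor, coupling and module on the mat, laid the rail flat in the tray, then put the three back on the shelf. I handed the job in at about 48 s; no verdict was reported.

- **Start positions:** top-camera depth puts all three within about 2 mm of where they stood, upright, against 15 mm allowed.
- **Rail:** its centre is about 4 mm from the tray's centre. The carriage top is 38 mm up, against 39 mm expected for a rail flat on the floor.
- **Bystanders:** the can, carton and wrench look unmoved in the pictures; I did not re-measure them.
- **Gripper:** it was about 0.19 m up over the bench between the mat and the shelf, holding and touching nothing.

**What disagreed:**
- **Coupling grasp:** the first grasp was 11 mm off in y, because I planned the move while the arm was still moving. The coupling stayed upright, and I placed it back from its original measured position.
- **Camera offset:** on the mat, the camera read y about 3 mm less than the gripper did. On the shelf the difference was 1–2 mm.

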